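# Unstack the workpieces onto their polishing rests

### The job

Take the two stacks of workpieces apart and set each piece, the right way up, fully down in its own place: the finned cooler on the comb rest with its fins between the rest's fins, the bearing block flat in the rectangular tray, the flanged hub over the post, and the cup in the round cradle. Never tip a piece over, and leave the jar and the compound bar where they stand.

Things in the scene. Friction and masses are not known exactly. Their poses are not given: they have to be found in the camera images.
- cooler: Aluminium cooler, lower piece of one stack, on a fixed 10 high pad; hub or cup stands on it. 92 (x) x 58 (y) x 36 high, flat plate 12 thick on top with four dark screw heads, below it four fins along x, 4 thick, 24 deep, at y = -27, -9, 9, 27 (outer ones flush with the sides: grip across y, 58 mm). About 0.3 kg. Origin: centre of the underside (fin tips), z up.
- bearing_block: Brass bearing block, lower piece of the other stack, on a fixed 10 high pad; hub or cup stands on it. Foot 92 (x) x 50 (y) x 12 high with a dark bolt hole near each end; in its middle a square body 50 x 50, its flat top 36 above the underside, a dark bore on its y sides. Grip the body across y (50 mm). 0.45 to 0.7 kg. Origin: centre of the underside, z up.
- hub: Steel flanged hub, upper piece of either stack: flange 52 diameter x 8 high at the bottom, above it a neck 36 diameter up to 44 above the underside; bore 25 diameter all through. Grip the neck (36 mm) from above, clear of the flange. About 0.2 kg. Origin: centre of the underside, z up.
- cup: Copper cup without handle, open on top: 54 diameter (foot 48), 68 high, wall 3. Grip it by the outside near the rim (54 mm). Origin: centre of the underside, z up. About 0.16 kg. It is the upper piece of the other stack.
- comb_rest: Place of the cooler, fixed: brown wooden base 100 (x) x 70 (y) x 10 high with three upright fins along x, 100 long, 4 thick, 20 high above the base, at y = -18, 0, 18. The cooler's fins go down between and outside them, 5 mm clearance each side, until their tips stand on the base, 10 above the table. Either way round. Origin: centre of the underside, z up.
- tray: Place of the bearing block, fixed: a shallow rectangular wooden tray 122 (x) x 80 (y) outside, 10 high, walls and floor 5 thick, so the inside is 112 x 70 and 5 deep. The block lies in it lengthwise (its x along the tray's x, either way round), on the floor 5 above the table. Origin: centre of the underside, z up.
- post_stand: Place of the hub, fixed: a dark round steel base 80 diameter x 10 high with an upright post 12 diameter in its middle, the tip 60 above the table and tapered over the last 10. The hub goes over the post, flange down, until it stands on the base 10 above the table. Origin: centre of the underside, z up.
- round_cradle: Place of the cup, fixed: a round pale wooden cradle 92 outside diameter, 22 high, with a round recess 70 diameter whose floor is 8 above the table. The cup stands upright on that floor, about central. Origin: centre of the underside, z up.
- jar: Small amber glass jar with a steel cap, 42 diameter x 55 high, standing among the places; not to be moved. Origin: centre of the underside.
- compound_bar: Reddish-brown bar of polishing compound 70 (x) x 34 (y) x 30 high, lying among the places; not to be moved. Origin: centre of the underside.
There are look-alikes about, which are no part of the job. Leave any purple look-alike of the comb_rest alone. What is shaped like the cooler but red is not meant.

How it is judged:
By the outcome, as a careful person would: the job done as asked, in the order asked, and still so for the second after the job is handed in, with the robot touching nothing.
It also fails if it takes over 115 s, if anything falls off the work surface, if the arm or the gripper's body presses on something with over 40 N, if the wrist force passes 120 N, or if a joint passes its speed limit or range.

### The arm

A 6-joint arm with a two-finger parallel gripper is mounted at the origin on the work surface. World frame = base frame: x ahead of the robot, y to its left, z up, the work surface at z = 0. Lengths are in mm, angles in degrees, forces in N, time in s.
With the tool pointing down it reaches from about 350 to 850 mm from the base axis. Payload 8.1 kg.
Tool frame: the origin (TCP) lies midway between the tips of the shut fingers; the grasp point (between the pads) lies hold_point_z behind it (hold_point_z is the distance from the TCP to the grasp point, in mm); z points along the fingers, x is the direction in which the jaws open and shut, and the axes are right-handed (so a half turn about z gives the same grasp; the last joint's range is limited). The gripper opens to 85 mm and grips with 20 to 120 N. Pads are 22 mm wide; open, the fingers measure 114 mm over their backs; the gripper's body (76 mm by 85 mm) begins 54 mm behind the grasp point. The pads swing forward as they close: fully open they stand 13 mm farther back than shut.
Start: joints at [67.414, 7.471, 85.268, -0, 87.261, -4.893], TCP at [182.328, 571.631, 231.292] pointing down, gripper open.
Joint ranges: [-169.43, 169.43], [-51.17, 129.36], [1.28, 143.12], [-76.62, 256.62], [0, 156.53], [-152.29, 152.29]. Speed limits (degrees/s): [136.94, 136.94, 159.86, 180, 180, 180].

### API

Orientations are given as [roll, pitch, yaw] about the fixed x, y, z axes, in that order (R = Rz(yaw) Ry(pitch) Rx(roll)).
In Python, from bench import * gives the robot as it stands.
- The arm moves only by the shell command python3 -m pendant 'ROWS' [OPENING] [FORCE]. ROWS is JSON, a list that holds one entry, the list of rows, each a list of 4 numbers: the shift along the tool's x, y, z normalised to -1 to 1, where 1 is 0.02 m, then the turn about the tool's z normalised to -1 to 1, where 1 is 0.08 rad. A call has exactly 10 rows; each row shifts and turns the pose as measured when the row begins, along the tool's axes as they then stand; what a row does not reach is not made up. A row lasts 1/12 s, in which the tool goes at most 41.7 mm and 7.16 degrees, less where a joint would pass 70% of its speed; a pose out of reach is approached as far as the arm can. A call with a number of a shift or a turn outside -1 to 1 is refused whole. A call with a gripper value outside its range is refused whole. OPENING is the gripper's target within -1 to 1 (fully open at 1, half-way at 0, shut at -1), set as the call begins (- or left out, the last holds). The fingers move at their own pace and stop on an object; FORCE is the grip in N (left out, the last holds). Time passes only in rows, so rows that do not move let the fingers close, or fill a call up. It gives the time, the measured TCP pose, the force and the opening at its end, in the units of the state.
- sense(): the state, without advancing time (a new reading comes with each control period).
- snapshot(name): name is "scene" or "top"; returns the picture (400x640x3 uint8, red, green, blue); there is no depth.
- calibration(name): a dict with "mtx" (3x3 intrinsics, pixels), "world_to_cam" (4x4, takes a point from world to camera coordinates). Camera axes: x right, y down, z forward; pixel columns grow to the right and rows downward; lengths in mm; the calibration is good to about 2 mm. A picture is of the moment at which its call begins. calibration takes no time and is no camera call.
- hand_in(): hands the job in, once; it reports no verdict.
The state is a dict: "time": time; "joint_pos": joint angles; "qd": joint speeds; "joint_efforts": joint torques, N m; "tool_pos": TCP position; "tcp_rot": TCP orientation; "ft_force": force on the tool from outside, world axes, zero at the start; "wrist_torque": the same for the moment, N m; "finger_gap": finger opening in mm.
Only numpy, scipy, OpenCV 4.12 (cv2) and the standard library are available. Lean on these libraries where they do the work, as an engineer would, in place of code of your own. Each camera call takes 0.05 s, during which the arm holds its last target.

## Working session

There is one attempt and no reset: what is moved stays moved. The work goes in short steps, Python scripts to look and compute and a shell command to move; the robot and the scene stay as the last step left them, time stands still between calls to the robot, and variables do not carry over. Pictures are saved under pics/ and viewed, and the job is handed in when it is done.

```bash
mkdir -p pics; ls; python3 - <<'E'
from bench import *
import cv2,json
s=sense();print(s)
for n in("scene","top"):
    im=snapshot(n);cv2.imwrite(f"pics/{n}0.png",im[:,:,::-1])
    c=calibration(n);print(n,c)
E
```

```text
pics
{'time': 0.0, 'joint_pos': array([ 6.74164456e+01,  7.51418178e+00,  8.53303581e+01,  1.04476958e-03,
        8.72610517e+01, -4.89498086e+00]), 'qd': array([-0.00225506,  0.04183822,  0.08619958,  0.1217072 ,  0.11888663,
        0.01907528]), 'joint_efforts': array([ 1.99149408e-04, -5.69406581e+01, -5.00542653e+01, -1.61607145e-04,
        1.49237568e-02, -2.85123626e-06]), 'tool_pos': array([182.08451965, 571.12420911, 230.24374528]), 'tcp_rot': array([-1.79989950e+02,  1.05117511e-01,  7.23113848e+01]), 'ft_force': array([ 0.62563333, -0.2948196 , -0.07239545]), 'wrist_torque': array([0.00298088, 0.02299266, 0.0269688 ]), 'finger_gap': 85.01162047803496}
scene {'mtx': array([[453.60467279,   0.        , 317.91485149],
       [  0.        , 453.60467279, 196.30917708],
       [  0.        ,   0.        ,   1.        ]]), 'world_to_cam': array([[ 9.04870653e-01,  4.25662518e-01, -4.53006969e-03,
        -4.54540101e+02],
       [ 3.18730455e-01, -6.84532435e-01, -6.55611350e-01,
        -1.03107245e+02],
       [-2.82170158e-01,  5.91799599e-01, -7.55084920e-01,
         1.22208680e+03],
       [ 0.00000000e+00,  0.00000000e+00,  0.00000000e+00,
         1.00000000e+00]])}
top {'mtx': array([[434.38683651,   0.        , 314.41959846],
       [  0.        , 434.38683651, 197.94319615],
       [  0.        ,   0.        ,   1.        ]]), 'world_to_cam': array([[ 1.85241193e-02, -9.99825755e-01,  2.30594741e-03,
         1.06985778e+00],
       [-9.95397503e-01, -1.86588682e-02, -9.39981827e-02,
         4.98886548e+02],
       [ 9.40248303e-02, -5.54100747e-04, -9.95569698e-01,
         1.09048604e+03],
       [ 0.00000000e+00,  0.00000000e+00,  0.00000000e+00,
         1.00000000e+00]])}
```

View pics/scene0.png

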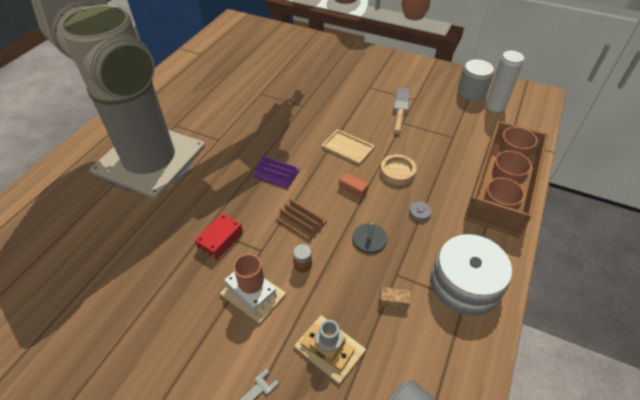

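View pics/top0.png

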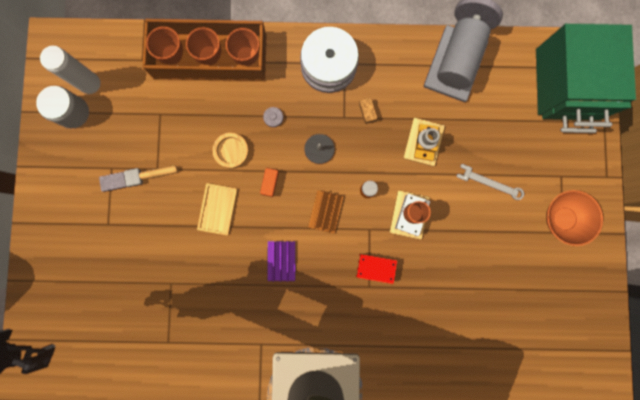

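```bash
python3 - <<'E'
import cv2
a=cv2.imread("pics/top0.png");b=cv2.imread("pics/scene0.png")
cv2.imwrite("pics/c1.png",cv2.resize(a[100:300,190:450],None,fx=3,fy=3,interpolation=cv2.INTER_CUBIC)[:600])
cv2.imwrite("pics/c2.png",cv2.resize(b[120:390,190:450],None,fx=2.2,fy=2.2,interpolation=cv2.INTER_CUBIC))
cv2.imwrite("pics/c3.png",cv2.resize(a[110:250,380:460],None,fx=4,fy=4,interpolation=cv2.INTER_CUBIC))
E
```

```text
(no output)
```

View pics/c1.png

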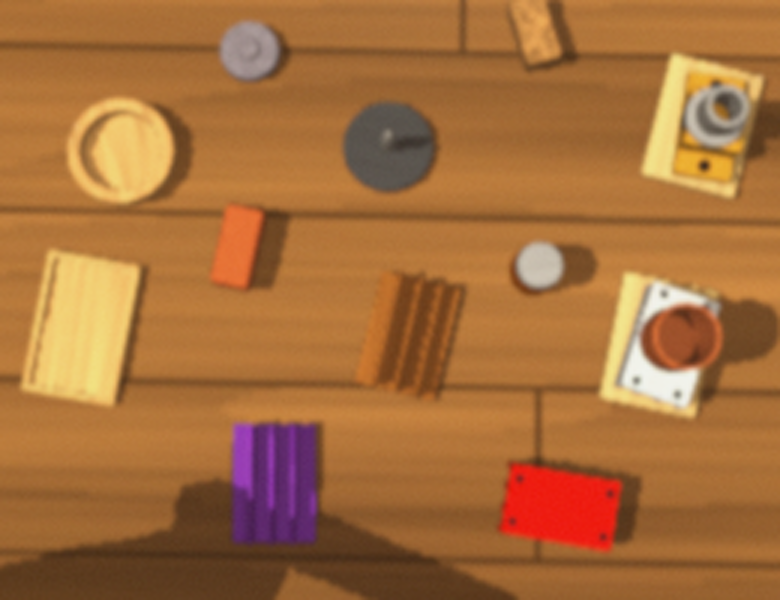

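View pics/c2.png

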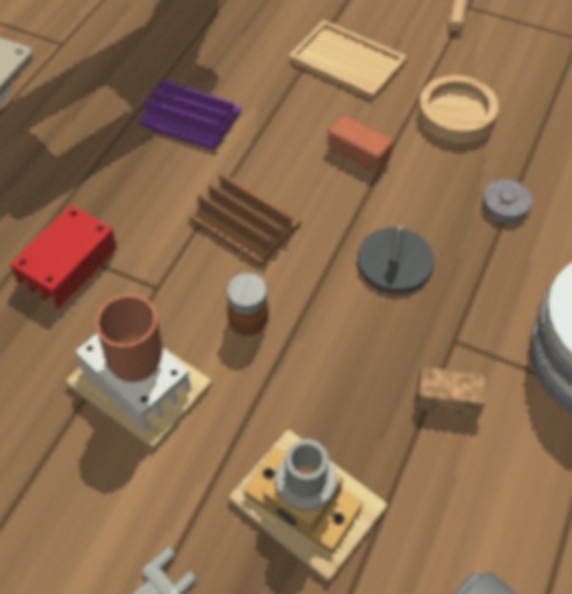

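View pics/c3.png

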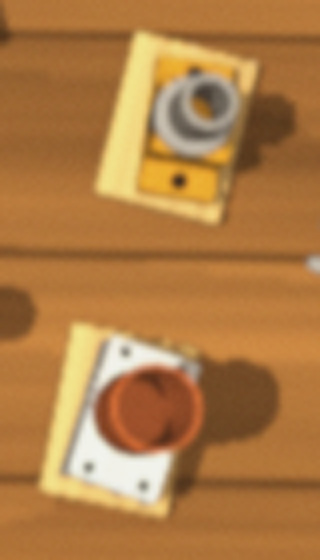

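```bash
cat > h.py <<'E'
import numpy as np,cv2
from bench import *
def ray(n,uv,z):
    c=calibration(n);K=np.array(c["mtx"]);T=np.array(c["world_to_cam"])
    uv=np.atleast_2d(np.float64(uv));d=np.c_[uv,np.ones(len(uv))]@np.linalg.inv(K).T
    R=T[:3,:3];o=-R.T@T[:3,3];d=d@R
    return (o+d*((z-o[2])/d[:,2])[:,None])[:,:2]
def proj(n,p):
    c=calibration(n);K=np.array(c["mtx"]);T=np.array(c["world_to_cam"])
    q=T[:3,:3]@np.float64(p)+T[:3,3];q=K@q;return q[:2]/q[2]
def goto(x,y,z=None,yaw=None,s=None):
    "tool-axis shifts (in rows-units) to reach TCP x,y,z and yaw (mod 180)"
    from scipy.spatial.transform import Rotation as Ro
    s=s or sense();p=np.array(s["tool_pos"]);R=Ro.from_euler("xyz",s["tcp_rot"],degrees=True).as_matrix()
    t=np.array([x,y,p[2] if z is None else z])
    d=R.T@(t-p)
    a=0
    if yaw is not None:
        a=(yaw-s["tcp_rot"][2]+90)%180-90; a=-a  # tool z is down
    print("tcp",p.round(1),"yaw",round(s["tcp_rot"][2],1),"| shift mm",d.round(1),"units",(d/20).round(2),"turn deg",round(a,1),"units",round(np.radians(a)/.08,2))
E
python3 - <<'E'
import bench;print([x for x in dir(bench) if x[0]!='_'])
for k in ("hold_point_z","HOLD_POINT_Z"):print(getattr(bench,k,None))
E
python3 - <<'E'
from h import *
a=cv2.imread("pics/top0.png");hsv=cv2.cvtColor(a,cv2.COLOR_BGR2HSV)
for n,p in dict(tray=(217,208),cradle=(225,143),cradlein=(231,152),comb=(318,210),post=(312,155),bar=(270,181),jar=(370,188),hub=(429,137),cup=(411,214),rim=(427,213),wood=(300,100),pad=(400,213),cool=(404,225),brass=(424,158)).items():
    print(n,hsv[p[1],p[0]])
E
```

```text
['PlanningError', 'calibration', 'hand_in', 'hold_point_z', 'sense', 'snapshot']
18.700000000000003
None
tray [ 23 129 242]
cradle [ 20 142 239]
cradlein [ 19 143 242]
comb [ 13 192 175]
post [18 37 89]
bar [ 10 195 230]
jar [ 18  32 198]
hub [ 17 167 163]
cup [ 10 187 158]
rim [ 10 185 145]
wood [ 15 168 179]
pad [ 17  53 179]
cool [ 34   8 238]
brass [ 19 194 212]
```

```bash
cat > m.py <<'E'
from h import *
from scipy.optimize import least_squares
a=cv2.imread("pics/top0.png");hsv=cv2.cvtColor(a,cv2.COLOR_BGR2HSV)
def blob(lo,hi,box,img=hsv):
    x0,y0,x1,y1=box
    m=cv2.inRange(img,np.array(lo),np.array(hi));k=np.zeros_like(m);k[y0:y1,x0:x1]=m[y0:y1,x0:x1]
    k=cv2.morphologyEx(k,cv2.MORPH_CLOSE,np.ones((3,3),np.uint8))
    cs,_=cv2.findContours(k,cv2.RETR_EXTERNAL,cv2.CHAIN_APPROX_NONE)
    return max(cs,key=cv2.contourArea)[:,0,:]
def rect(c,z):
    r=cv2.minAreaRect(ray("top",c,z).astype(np.float32)); (cx,cy),(w,h),an=r
    if w<h: w,h,an=h,w,an+90
    return np.round([cx,cy,w,h,(an+90)%180-90],1)
def circ(P):
    P=np.float64(P);r=least_squares(lambda q:np.hypot(P[:,0]-q[0],P[:,1]-q[1])-q[2],[*P.mean(0),30],loss="soft_l1");return r.x.round(1)
if __name__=="__main__":
    t=blob((18,60,205),(30,165,255),(190,175,245,240));print("tray",rect(t,10))
    c=blob((15,60,200),(30,175,255),(205,125,255,172));print("cradle",circ(ray("top",c,22)))
    b=blob((0,0,0),(179,90,125),(298,130,342,168));print("post",circ(ray("top",b,10)))
    b=blob((5,195,0),(11,255,255),(255,160,285,200));print("bar",rect(b,30))
    v=a.copy()
    for q,col in((t,(255,0,0)),(c,(0,0,255))):cv2.drawContours(v,[q[:,None]],-1,col,1)
    P=np.array(b)
    print(proj("top",(0,0,0)))
    cv2.imwrite("pics/c4.png",cv2.resize(v[120:250,190:350],None,fx=4,fy=4,interpolation=cv2.INTER_CUBIC))
    cv2.imwrite("pics/c5.png",cv2.resize(a[180:245,295:355],None,fx=9,fy=9,interpolation=cv2.INTER_CUBIC))
E
python3 m.py
```

```text
tray [467.3 264.1 123.9  80.9  -9.2]
cradle [620.9 233.9  45.1]
post [6.309e+02 4.000e-01 3.700e+01]
bar [537.5 127.   66.6  31.9 -10.3]
[314.84576819 396.67086661]
```

View pics/c4.png

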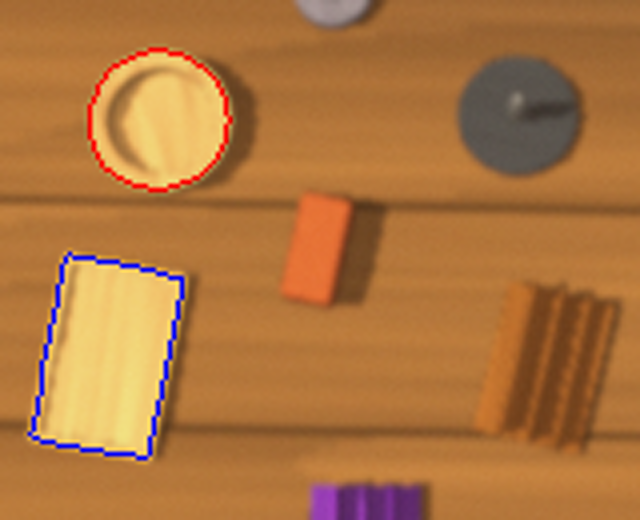

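View pics/c5.png

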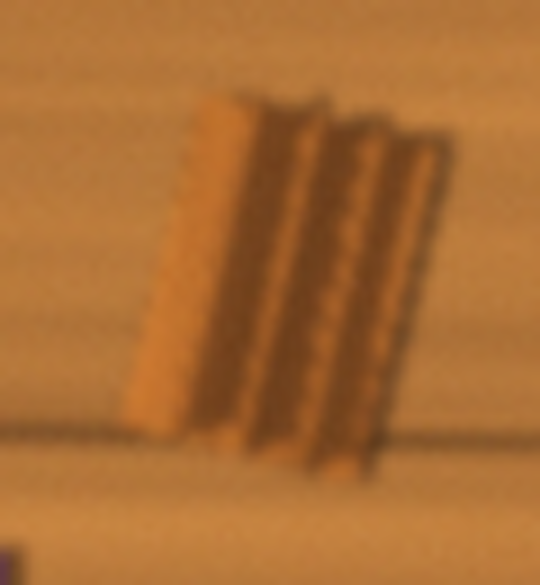

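```bash
cat > rect.py <<'E'
from h import *
def rectify(n,img,cx,cy,yaw,z,half=70,s=4):
    # output: rows = along local x (up=+), cols = local y (left=+)
    th=np.radians(yaw);N=2*half*s
    src=[];dst=[]
    for lx,ly in((half,half),(half,-half),(-half,-half),(-half,half)):
        X=cx+lx*np.cos(th)-ly*np.sin(th);Y=cy+lx*np.sin(th)+ly*np.cos(th)
        src.append(proj(n,(X,Y,z)));dst.append(((half-ly)*s,(half-lx)*s))
    H=cv2.getPerspectiveTransform(np.float32(src),np.float32(dst))
    return cv2.warpPerspective(img,H,(N,N),flags=cv2.INTER_CUBIC)
E
python3 - <<'E'
from rect import *
cx,cy=ray("top",(326,211),20)[0];print(cx,cy)
o=[]
for n in("top","scene"):
    im=cv2.imread(f"pics/{n}0.png")
    for z in (10,30):
        r=rectify(n,im,cx,cy,-11,z,half=60,s=3);
        for k in range(-60,61,10):
            c=int((60-k)*3);cv2.line(r,(c,0),(c,8 if k else 20),(0,0,255),1);cv2.line(r,(0,c),(8 if k else 20,c),(0,0,255),1)
        o.append(r)
cv2.imwrite("pics/c6.png",cv2.resize(np.vstack([np.hstack(o[:2]),np.hstack(o[2:])]),(600,600)))
E
```

```text
466.0272151485268 -19.963862523190986
```

View pics/c6.png

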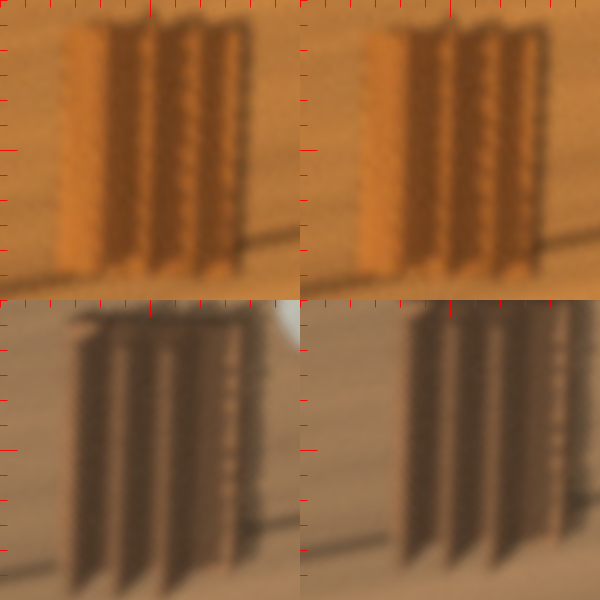

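```bash
python3 - <<'E'
from m import *
from rect import rectify
# cup top: contour to z=114 plane
c=blob((0,150,40),(13,255,255),(395,190,440,230));P=ray("top",c,114);
o=np.array([x for x in P]); 
print("cup n",len(c),cv2.boundingRect(c),"extremes@114",P.min(0),P.max(0),"@46",ray("top",c,46).min(0),ray("top",c,46).max(0))
# keep the -y half (rim side)
Q=P[P[:,1]<P[:,1].min()+30];print("cup rim fit",circ(Q),len(Q))
b=cv2.imread("pics/scene0.png");hb=cv2.cvtColor(b,cv2.COLOR_BGR2HSV)
print(hb[275,250],hb[258,250],hb[330,328],hb[336,318])
for n,im in(("top",a),("scene",b)):
    r=[rectify(n,im,444,-226,-12,114,60,4)]
    r.append(rectify(n,im,612,-258,-12,90,60,4))
    for q in r:
        for k in range(-60,61,10):
            d=int((60-k)*4);cv2.line(q,(d,0),(d,8 if k else 20),(0,0,255),1);cv2.line(q,(0,d),(8 if k else 20,d),(0,0,255),1)
    cv2.imwrite(f"pics/c7{n}.png",cv2.resize(np.hstack(r),(800,400)))
E
```

```text
cup n 72 (404, 202, 28, 21) extremes@114 [ 437.92874372 -264.12133676] [ 485.29920893 -200.59999328] @46 [ 440.85897854 -282.48776362] [ 491.3919804  -214.72562208]
cup rim fit [ 461.2 -242.8   22.2] 37
[ 10 133 157] [ 10 130 102] [25 18 86] [ 28  18 166]
```

View pics/c7top.png

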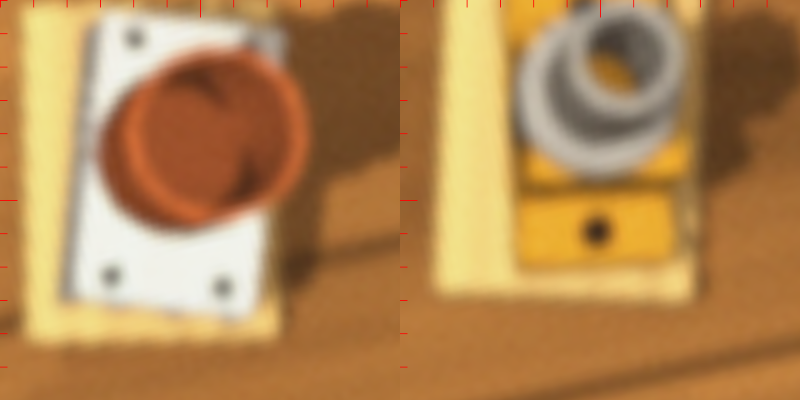

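View pics/c7scene.png

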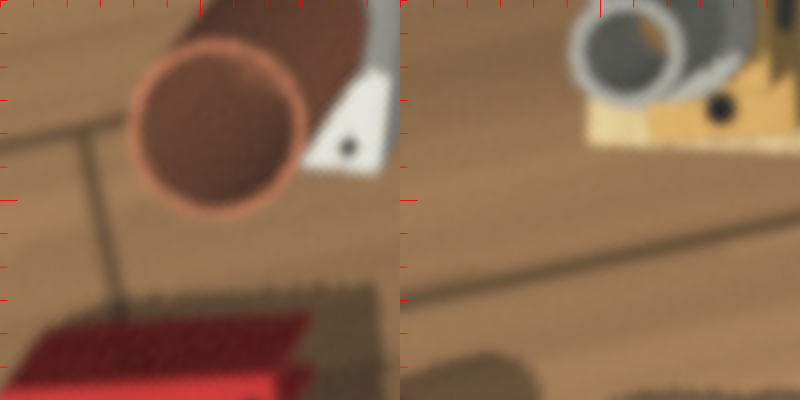

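```bash
python3 - <<'E'
from h import *
goto(463,-236,200,72)
E
```

```text
tcp [182.1 571.2 230.3] yaw 72.3 | shift mm [-683.6  512.9   31.4] units [-34.18  25.64   1.57] turn deg 0.3 units 0.07
```

```bash
python3 -m pendant '[[[-0.6,0.9,0,0],[-0.8,0.9,0,0],[-0.8,0.9,0,0],[-0.8,0.9,0,0],[-0.8,0.9,0,0],[-0.8,0.9,0,0],[-0.8,0.9,0,0],[-0.8,0.9,0,0],[-0.8,0.9,0,0],[-0.8,0.9,0,0]]]' 1 60; python3 -c "
from h import *
goto(463,-236,200,72)"
```

```text
time: 0.93
tool_pos: [306.1, 360.1, 224.3]
tcp_rot: [-179.8, 0.6, 72.7]
ft_force: [0.9, -0.4, -0.5]
finger_gap: 85.3
tcp [306.1 360.1 224.3] yaw 72.7 | shift mm [-522.5  326.8   28.5] units [-26.12  16.34   1.42] turn deg 0.7 units 0.16
```

```bash
python3 -m pendant '[[[-1,0.7,0,0],[-1,0.7,0,0],[-1,0.7,0,0],[-1,0.7,0,0],[-1,0.7,0,0],[-1,0.7,0,0],[-1,0.7,0,0],[-1,0.7,0,0],[-1,0.7,0,0],[-1,0.7,0,0]]]'; python3 -m pendant '[[[-1,0.6,0,0],[-1,0.6,0,0],[-1,0.6,0.1,0],[-1,0.6,0.2,0],[-1,0.6,0.2,0],[-1,0.6,0.2,0],[-1,0.6,0.2,0],[-1,0.6,0.2,0],[-1,0.6,0.2,0],[-1,0.6,0.2,0]]]'; python3 -c "
from h import *
goto(463,-236,180,72)"
```

```text
time: 1.77
tool_pos: [380.6, 114.9, 222.1]
tcp_rot: [-179.5, 0.8, 72.8]
ft_force: [0.5, 0.6, -0.4]
finger_gap: 85.2
time: 2.6
tool_pos: [434.9, -124.3, 190.9]
tcp_rot: [-179.4, 0.8, 72.7]
ft_force: [0.5, 0.3, 0.2]
finger_gap: 85.0
tcp [ 434.9 -124.3  190.9] yaw 72.7 | shift mm [-98.1  60.1  11.7] units [-4.91  3.01  0.59] turn deg 0.7 units 0.16
```

```bash
python3 -m pendant '[[[-0.9,0.5,0,0],[-0.9,0.6,0,0.05],[-0.9,0.6,0,0.05],[-0.9,0.6,0,0],[-0.7,0.4,0,0],[-0.3,0.2,0.5,0],[0,0,0.5,0],[0,0,0.5,0],[0,0,0.5,0],[0,0,0,0]]]'; python3 -c "
from h import *
goto(463,-236,76,72)"
```

```text
time: 3.43
tool_pos: [458.5, -236.3, 140.9]
tcp_rot: [-178.9, 0.7, 72.0]
ft_force: [-0.8, 0.3, -1.2]
finger_gap: 85.4
tcp [ 458.5 -236.3  140.9] yaw 72.0 | shift mm [ 2.5  5.5 64.8] units [0.13 0.27 3.24] turn deg -0.0 units -0.0
```

```bash
python3 -m pendant '[[[0,0.2,0.4,0],[0.1,0.1,0.4,0],[0,0,0.4,0],[0,0,0.4,0],[0,0,0.4,0],[0,0,0.4,0],[0,0,0.4,0],[0,0,0.3,0],[0,0,0.2,0],[0,0,0,0]]]'; python3 -c "
from h import *
goto(463,-236,76,72)
cv2.imwrite('pics/t1.png',snapshot('top')[150:270,360:480,::-1].repeat(4,0).repeat(4,1));cv2.imwrite('pics/s1.png',snapshot('scene')[200:350,180:330,::-1].repeat(4,0).repeat(4,1))"
```

```text
time: 4.27
tool_pos: [463.0, -233.0, 66.3]
tcp_rot: [-178.7, 0.7, 72.2]
ft_force: [0.5, -0.1, 0.1]
finger_gap: 85.4
tcp [ 463.  -233.    66.3] yaw 72.2 | shift mm [-3.   0.7 -9.7] units [-0.15  0.04 -0.48] turn deg 0.2 units 0.05
```

View pics/s1.png

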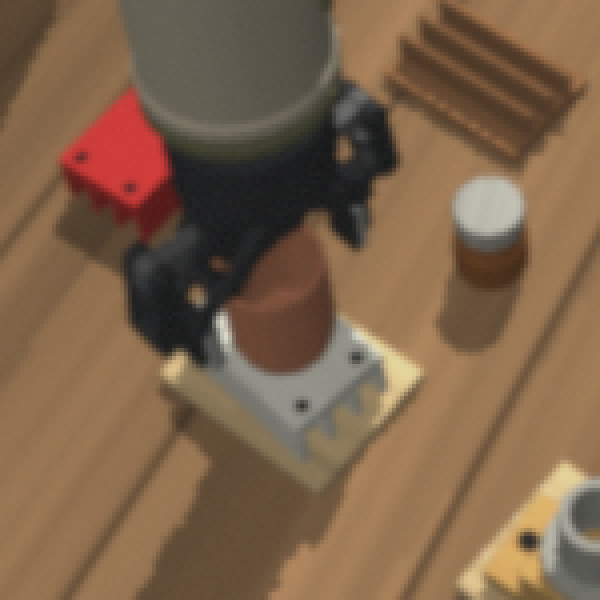

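```bash
python3 -m pendant '[[[-0.1,0,-0.4,0],[0,0,-0.2,0],[0,0,0,0],[0,0,0,0],[0,0,0,0],[0,0,0,0],[0,0,0,0],[0,0,0,0],[0,0,0,0],[0,0,0,0]]]' -1 40; python3 -c "
from h import *
goto(621,234,76,72)"
```

```text
time: 5.2
tool_pos: [464.4, -236.2, 83.0]
tcp_rot: [-179.0, 0.7, 72.2]
ft_force: [0.1, 0.4, -2.1]
finger_gap: 53.4
tcp [ 464.4 -236.2   83. ] yaw 72.2 | shift mm [495.6   5.3   0.6] units [24.78  0.27  0.03] turn deg 0.2 units 0.04
```

```bash
python3 -m pendant '[[[0,0,-0.5,0],[0,0,-1,0],[0,0,-1,0],[0.3,0,-0.7,0],[0.8,0,0,0],[1,0,0,0],[1,0,0,0],[1,0,0,0],[1,0,0,0],[1,0,0,0]]]';  python3 -m pendant '[[[1,0,0,0],[1,0,0,0],[1,0,0,0],[1,0,0,0],[1,0,0,0],[1,0,0,0],[1,0,0,0],[1,0,0,0],[1,0,0,0],[1,0,0,0]]]'; python3 -c "
from h import *
goto(621,234,45,72)"
```

```text
time: 6.03
tool_pos: [503.8, -119.0, 155.1]
tcp_rot: [-179.1, 0.8, 71.8]
ft_force: [-0.8, -0.6, -2.1]
finger_gap: 53.4
time: 6.87
tool_pos: [569.6, 81.3, 160.9]
tcp_rot: [-179.4, 0.7, 71.8]
ft_force: [0.5, 0.1, -1.6]
finger_gap: 53.3
tcp [569.6  81.3 160.9] yaw 71.8 | shift mm [162.6   2.3 113.8] units [8.13 0.11 5.69] turn deg -0.2 units -0.04
```

```bash
python3 -m pendant '[[[1,0,0.1,0],[1,0,0.2,0],[1,0,0.4,0],[1,0,0.5,0],[1,0,0.5,0],[1,0,0.5,0],[1,0,0.4,0],[0.6,0,0.3,0],[0.2,0,0.2,0],[0,0,0,0]]]';  python3 -c "
from h import *
goto(621,234,45,72)"
```

```text
time: 7.7
tool_pos: [621.5, 241.7, 102.4]
tcp_rot: [-179.7, 0.6, 72.1]
ft_force: [-0.1, -0.5, -1.9]
finger_gap: 53.6
tcp [621.5 241.7 102.4] yaw 72.1 | shift mm [-6.9  2.2 57.5] units [-0.35  0.11  2.87] turn deg 0.1 units 0.02
```

```bash
python3 -m pendant '[[[-0.2,0.1,0.2,0],[-0.2,0,0.3,0],[0,0,0.4,0],[0,0,0.3,0],[0,0,0,0],[0,0,0,0],[0,0,0,0],[0,0,0,0],[0,0,0,0],[0,0,0,0]]]';  python3 -c "
from h import *
goto(621,234,45,72)
cv2.imwrite('pics/s2.png',snapshot('scene')[110:230,330:470,::-1].repeat(5,0).repeat(5,1));cv2.imwrite('pics/t2.png',snapshot('top')[100:210,180:300,::-1].repeat(5,0).repeat(5,1))"
```

```text
time: 8.53
tool_pos: [621.2, 227.8, 78.6]
tcp_rot: [-179.8, 0.6, 71.8]
ft_force: [-0.3, 0.6, -1.6]
finger_gap: 53.7
tcp [621.2 227.8  78.6] yaw 71.8 | shift mm [ 6.2 -2.  33.5] units [ 0.31 -0.1   1.68] turn deg -0.2 units -0.04
```

View pics/s2.png

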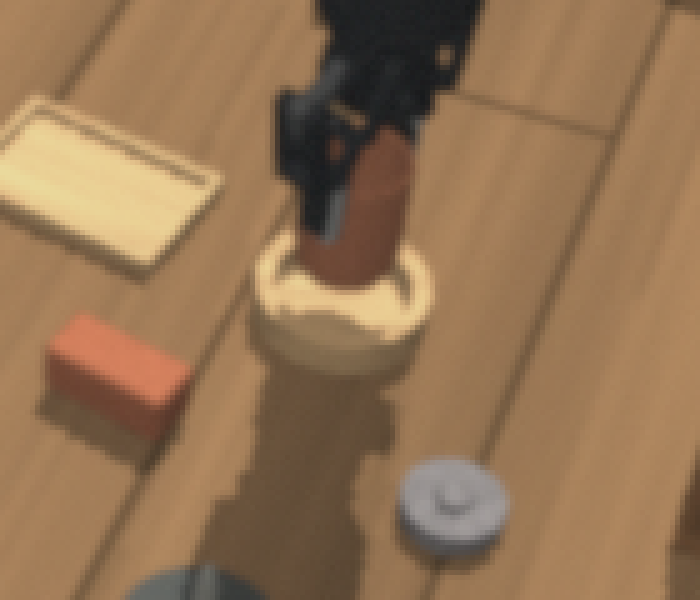

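```bash
python3 -m pendant '[[[0.2,-0.1,0,0],[0.1,0,0.1,0],[0,0,0.2,0],[0,0,0.2,0],[0,0,0.2,0],[0,0,0.2,0],[0,0,0.2,0],[0,0,0.1,0],[0,0,0.1,0],[0,0,0,0]]]';  python3 -c "
from h import *
goto(621,234,45,72)"
```

```text
time: 9.47
tool_pos: [620.4, 235.0, 48.9]
tcp_rot: [-179.8, 0.6, 71.9]
ft_force: [-0.3, 0.3, -1.9]
finger_gap: 53.7
tcp [620.4 235.   48.9] yaw 71.9 | shift mm [-0.7  1.   3.9] units [-0.04  0.05  0.2 ] turn deg -0.1 units -0.02
```

```bash
python3 -m pendant '[[[0,0,0.1,0],[0,0,0.1,0],[0,0,0.05,0],[0,0,0.05,0],[0,0,0,0],[0,0,0,0],[0,0,0,0],[0,0,0,0],[0,0,0,0],[0,0,0,0]]]';  python3 -c "
from h import *
goto(621,234,45,72)"
```

```text
time: 10.3
tool_pos: [621.8, 235.1, 44.4]
tcp_rot: [-179.9, 0.5, 71.9]
ft_force: [0.8, -1.0, -0.0]
finger_gap: 53.2
tcp [621.8 235.1  44.4] yaw 71.9 | shift mm [-1.3 -0.4 -0.6] units [-0.06 -0.02 -0.03] turn deg -0.1 units -0.03
```

```bash
python3 -m pendant '[[[0,0,0.05,0],[0,0,0,0],[0,0,0,0],[0,0,0,0],[0,0,-0.1,0],[0,0,-0.4,0],[0,0,-1,0],[0,0,-1,0],[0,0,-1,0],[0,0,-1,0]]]' 1;  python3 -c "
from h import *
goto(653,-275,150,74)"
```

```text
time: 11.13
tool_pos: [618.5, 234.7, 132.4]
tcp_rot: [-179.4, 0.8, 71.9]
ft_force: [1.0, 0.4, -0.4]
finger_gap: 85.6
tcp [618.5 234.7 132.4] yaw 71.9 | shift mm [-473.9  191.2  -12.5] units [-23.7    9.56  -0.62] turn deg -2.1 units -0.46
```

```bash
python3 -m pendant '[[[-0.6,0.3,-0.3,0],[-1,0.4,-0.2,0],[-1,0.4,0,0],[-1,0.4,0,0],[-1,0.4,0,0],[-1,0.4,0,0],[-1,0.4,0,0],[-1,0.4,0,0],[-1,0.4,0,0],[-1,0.4,0,0]]]' ; python3 -m pendant '[[[-1,0.4,0,0],[-1,0.4,0,0],[-1,0.4,0,0],[-1,0.4,0,0],[-1,0.4,0,0],[-1,0.4,0,0],[-1,0.4,0,0],[-1,0.4,0,0],[-1,0.4,0,0],[-1,0.4,0,0]]]' ;  python3 -c "
from h import *
goto(653,-275,150,74)
for n in('top','scene'):cv2.imwrite(f'pics/{n}1.png',snapshot(n)[:,:,::-1])"
```

```text
time: 11.97
tool_pos: [637.7, 18.1, 155.7]
tcp_rot: [179.8, 0.4, 72.2]
ft_force: [0.5, 0.5, -0.4]
finger_gap: 85.7
time: 12.8
tool_pos: [647.8, -217.7, 157.7]
tcp_rot: [179.8, 0.6, 72.0]
ft_force: [-0.9, 0.9, 1.2]
finger_gap: 85.2
tcp [ 647.8 -217.7  157.7] yaw 72.0 | shift mm [-52.9  22.6   8.3] units [-2.64  1.13  0.42] turn deg -2.0 units -0.43
```

View pics/top1.png

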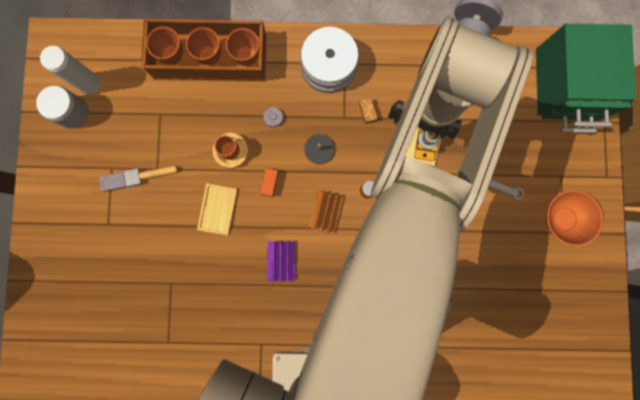

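View pics/scene1.png

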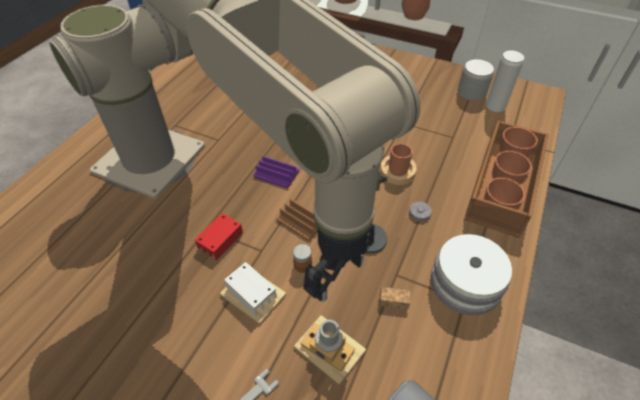

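```bash
python3 -m pendant '[[[-0.8,0.3,0,0],[-0.8,0.3,0,0],[-0.6,0.3,0,0],[-0.3,0.2,0.2,0],[0,0,0.4,0],[0,0,0.4,0],[0,0,0.4,0],[0,0,0.2,0],[0,0,0,0],[0,0,0,0]]]' ;  python3 -c "
from h import *
goto(653,-275,61,74)"
```

```text
time: 13.73
tool_pos: [650.8, -277.1, 120.0]
tcp_rot: [-180.0, 0.6, 71.8]
ft_force: [-0.5, -0.3, 0.5]
finger_gap: 85.5
tcp [ 650.8 -277.1  120. ] yaw 71.8 | shift mm [ 3.3  1.5 59. ] units [0.16 0.07 2.95] turn deg -2.2 units -0.47
```

```bash
python3 -m pendant '[[[0.1,0.1,0.2,0],[0,0,0.4,0],[0,0,0.4,0],[0,0,0.4,0],[0,0,0.4,0],[0,0,0.2,0],[0,0,0.1,0],[0,0,0,0],[0,0,0,0],[0,0,0,0]]]' ;  python3 -c "
from h import *
goto(653,-275,61,74)
cv2.imwrite('pics/s3.png',snapshot('scene')[250:390,250:390,::-1].repeat(4,0).repeat(4,1))"
```

```text
time: 14.57
tool_pos: [653.5, -274.3, 73.0]
tcp_rot: [-179.9, 0.5, 71.9]
ft_force: [-0.4, -0.7, 0.4]
finger_gap: 85.5
tcp [ 653.5 -274.3   73. ] yaw 71.9 | shift mm [-0.7 -0.2 12. ] units [-0.04 -0.01  0.6 ] turn deg -2.1 units -0.45
```

View pics/s3.png

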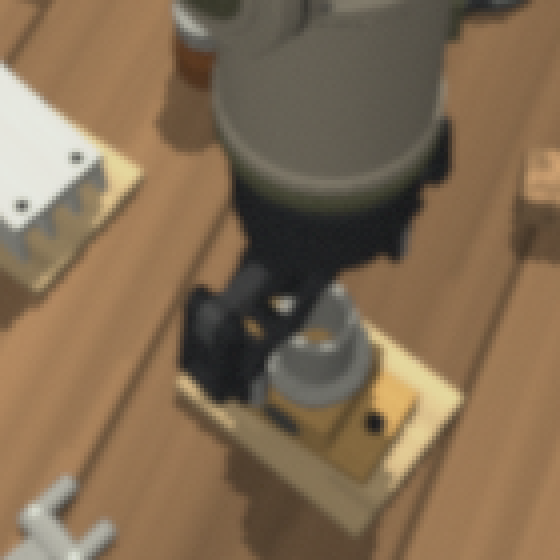

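```bash
python3 -m pendant '[[[0,0,0.3,0],[0,0,0.2,0],[0,0,0,0],[0,0,0,0],[0,0,0,0],[0,0,0,0],[0,0,0,0],[0,0,0,0],[0,0,0,0],[0,0,0,0]]]' -1 50;  python3 -c "
from h import *
goto(631,0.4,61,74)"
```

```text
time: 15.45
tool_pos: [654.8, -275.0, 64.2]
tcp_rot: [179.9, 0.6, 71.9]
ft_force: [0.2, -0.6, -1.1]
finger_gap: 35.2
tcp [ 654.8 -275.    64.2] yaw 71.9 | shift mm [ 254.5 -108.     0.5] units [12.72 -5.4   0.02] turn deg -2.1 units -0.45
```

```bash
python3 -m pendant '[[[0,0,-0.5,0],[0,0,-1,0],[0,0,-1,0],[0.5,-0.2,-0.6,0],[1,-0.4,0,0],[1,-0.4,0,0],[1,-0.4,0,0],[1,-0.4,0,0],[1,-0.4,0,0],[1,-0.4,0,0]]]';  python3 - <<'E'
from h import *
from rect import rectify
goto(631,0.4,70,74)
o=[]
for n in("top","scene"):
    im=cv2.imread(f"pics/{n}0.png")
    for z in (10,60):
        r=rectify(n,im,631,0.4,0,z,half=50,s=6)
        for k in range(-50,51,10):
            c=int((50-k)*6);cv2.line(r,(c,0),(c,15 if k else 600),(0,0,255),1);cv2.line(r,(0,c),(15 if k else 600,c),(0,0,255),1)
        o.append(r)
cv2.imwrite("pics/c8.png",cv2.resize(np.vstack([np.hstack(o[:2]),np.hstack(o[2:])]),(600,600)))
E
```

```text
time: 16.28
tool_pos: [643.6, -130.1, 130.9]
tcp_rot: [179.9, 0.6, 71.5]
ft_force: [-0.5, 0.3, -2.1]
finger_gap: 35.1
tcp [ 643.6 -130.1  130.9] yaw 71.5 | shift mm [120.4 -53.3  59.7] units [ 6.02 -2.67  2.98] turn deg -2.5 units -0.54
```

View pics/c8.png

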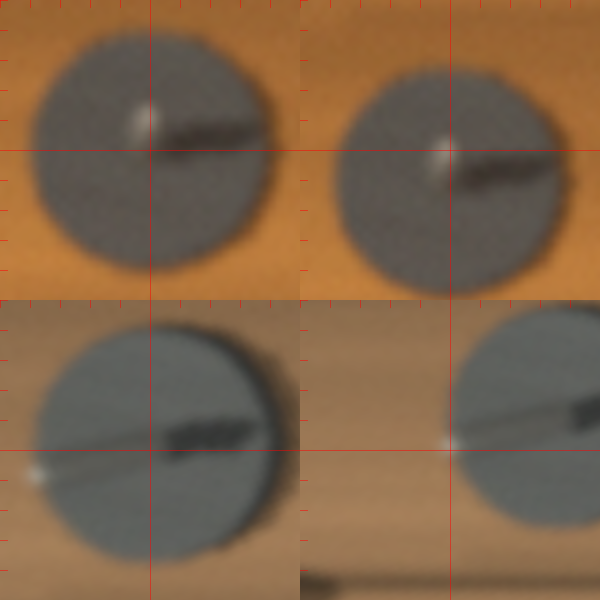

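```bash
python3 -m pendant '[[[1,-0.4,0,0],[1,-0.4,0,0],[1,-0.4,0,0],[1,-0.4,0,0],[1,-0.4,0,0],[0.6,-0.2,0.2,0],[0.2,-0.1,0.3,0],[0,0,0.3,0],[0,0,0,0],[0,0,0,0]]]';  python3 - <<'E'
from h import *
goto(633,0.5,88,74)
E
```

```text
time: 17.12
tool_pos: [633.2, 10.2, 115.4]
tcp_rot: [179.9, 0.4, 72.0]
ft_force: [0.6, -0.5, -2.1]
finger_gap: 35.3
tcp [633.2  10.2 115.4] yaw 72.0 | shift mm [-9.1  2.8 27.5] units [-0.46  0.14  1.37] turn deg -2.0 units -0.45
```

```bash
python3 -m pendant '[[[-0.2,0.1,0.1,0],[-0.1,0,0.2,0],[0,0,0.2,0],[0,0,0.2,0],[0,0,0.2,0],[0,0,0,0],[0,0,0,0],[0,0,0,0],[0,0,0,0],[0,0,0,0]]]';  python3 - <<'E'
from h import *
goto(633,0.5,88,74)
cv2.imwrite('pics/s4.png',snapshot('scene')[180:280,310:430,::-1].repeat(6,0).repeat(6,1))
cv2.imwrite('pics/t4.png',snapshot('top')[100:200,260:380,::-1].repeat(6,0).repeat(6,1))
E
```

```text
time: 17.95
tool_pos: [633.0, -2.2, 94.5]
tcp_rot: [180.0, 0.5, 71.6]
ft_force: [0.2, 0.9, -1.4]
finger_gap: 35.2
tcp [633.   -2.2  94.5] yaw 71.6 | shift mm [ 2.6 -0.9  6.5] units [ 0.13 -0.04  0.32] turn deg -2.4 units -0.52
```

View pics/s4.png

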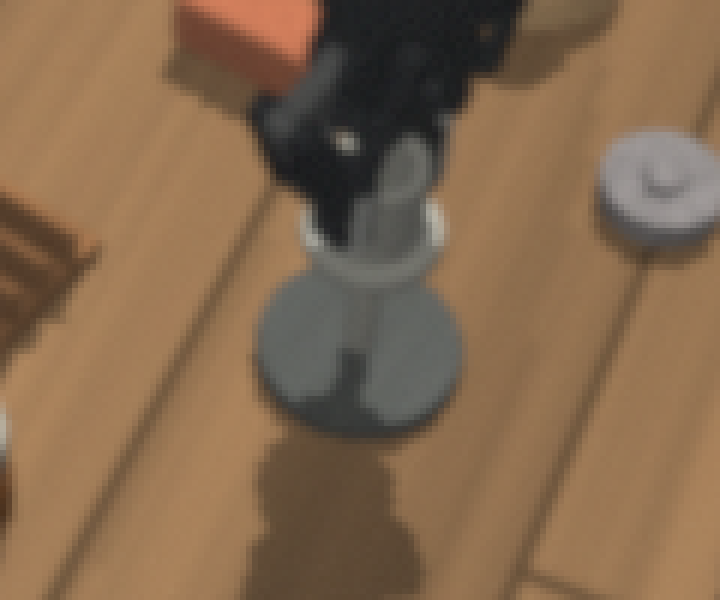

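View pics/t4.png

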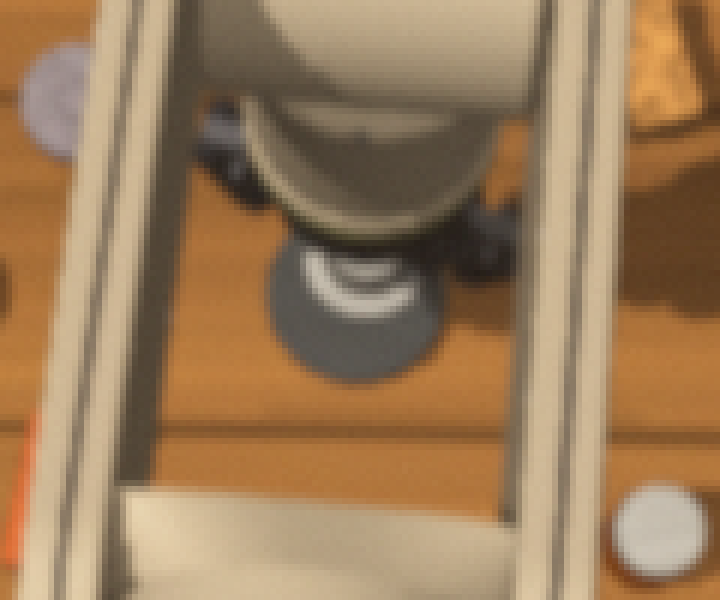

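```bash
python3 - <<'E'
from h import *
# expected hub flange centre at z=76+8 for TCP(633,-2.2): hub (631.3,-2.2)
print(proj("scene",(631.3,-2.2,84))-[310,180], (proj("scene",(631.3,-2.2,84))-[310,180])*6)
for dx in(-26,26): print((proj("scene",(631.3+dx*.905,-2.2+dx*.426,84))-[310,180])*6)
E
python3 -m pendant '[[[0.1,0,0.1,0],[0,0,0.2,0],[0,0,0.2,0],[0,0,0.2,0],[0,0,0.2,0],[0,0,0,0],[0,0,0,0],[0,0,0,0],[0,0,0,0],[0,0,0,0]]]';  python3 - <<'E'
from h import *
goto(633,0.5,28,74)
E
```

```text
[61.3657914  36.94227482] [368.19474839 221.65364892]
[295.89220649 221.87125859]
[440.50979803 221.4360016 ]
time: 18.88
tool_pos: [633.5, 0.1, 74.3]
tcp_rot: [-180.0, 0.5, 71.6]
ft_force: [-0.6, 0.5, -2.5]
finger_gap: 35.3
tcp [6.335e+02 1.000e-01 7.430e+01] yaw 71.6 | shift mm [ 0.6 -0.6 46.3] units [ 0.03 -0.03  2.32] turn deg -2.4 units -0.52
```

```bash
python3 -m pendant '[[[0,-0.05,0.2,0],[0,0,0.2,0],[0,0,0.3,0],[0,0,0.3,0],[0,0,0.3,0],[0,0,0.2,0],[0,0,0.1,0],[0,0,0,0],[0,0,0,0],[0,0,0,0]]]';  python3 - <<'E'
from h import *
goto(633,0.5,28,74)
E
```

```text
time: 19.72
tool_pos: [631.9, 0.1, 38.0]
tcp_rot: [-179.9, 0.5, 71.6]
ft_force: [0.1, -0.3, -1.6]
finger_gap: 35.3
tcp [6.319e+02 1.000e-01 3.800e+01] yaw 71.6 | shift mm [ 0.8  0.9 10. ] units [0.04 0.05 0.5 ] turn deg -2.4 units -0.52
```

```bash
python3 -m pendant '[[[0,0,0.2,0],[0,0,0.1,0],[0,0,0.1,0],[0,0,0.05,0],[0,0,0,0],[0,0,0,0],[0,0,0,0],[0,0,0,0],[0,0,0,0],[0,0,0,0]]]';  python3 - <<'E'
from h import *
goto(633,0.5,28,74)
E
```

```text
time: 20.55
tool_pos: [633.0, -0.0, 29.6]
tcp_rot: [179.9, 0.5, 71.6]
ft_force: [0.4, 0.1, -2.8]
finger_gap: 35.2
tcp [633.   -0.   29.6] yaw 71.6 | shift mm [ 0.5 -0.1  1.6] units [ 0.03 -0.01  0.08] turn deg -2.4 units -0.52
```

```bash
python3 -m pendant '[[[0,0,0.1,0],[0,0,0.05,0],[0,0,0,0],[0,0,0,0],[0,0,0,0],[0,0,0,0],[0,0,0,0],[0,0,0,0],[0,0,0,0],[0,0,0,0]]]';  python3 - <<'E'
from h import *
goto(633,0.5,28,74)
E
```

```text
time: 21.38
tool_pos: [634.0, -0.2, 28.1]
tcp_rot: [179.8, 0.5, 71.6]
ft_force: [-0.3, -0.5, -1.9]
finger_gap: 35.2
tcp [ 6.34e+02 -2.00e-01  2.81e+01] yaw 71.6 | shift mm [ 0.4 -1.2  0.1] units [ 0.02 -0.06  0.01] turn deg -2.4 units -0.52
```

```bash
python3 -m pendant '[[[0,0,0.1,0],[0,0,0.1,0],[0,0,0,0],[0,0,0,0],[0,0,0,0],[0,0,0,0],[0,0,0,0],[0,0,0,0],[0,0,0,0],[0,0,0,0]]]'
```

```text
time: 22.22
tool_pos: [634.6, -0.3, 28.1]
tcp_rot: [179.8, 0.5, 71.6]
ft_force: [-0.4, -0.1, 0.1]
finger_gap: 34.6
```

```bash
python3 -m pendant '[[[0,0,0,0],[0,0,0,0],[0,0,0,0],[0,0,0,0],[0,0,-0.2,0],[0,0,-0.6,0],[0,0,-1,0],[0,0,-1,0],[0,0,-1,0],[0,0,-1,0]]]' 1;  python3 - <<'E'
from h import *
for n in('top','scene'):cv2.imwrite(f'pics/{n}2.png',snapshot(n)[:,:,::-1])
goto(460,-235,150,72)
E
```

```text
time: 23.05
tool_pos: [630.9, 0.9, 125.3]
tcp_rot: [-179.7, 0.6, 71.6]
ft_force: [0.2, 0.4, -0.2]
finger_gap: 85.5
tcp [634.2   0.7 129.7] yaw 71.6 | shift mm [-278.7  -91.   -18.2] units [-13.94  -4.55  -0.91] turn deg -0.4 units -0.08
```

View pics/top2.png

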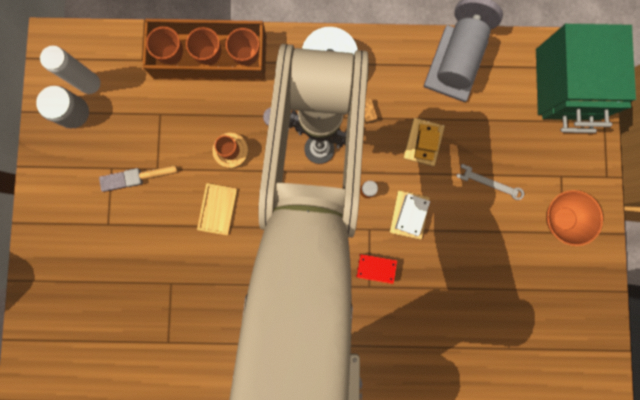

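View pics/scene2.png

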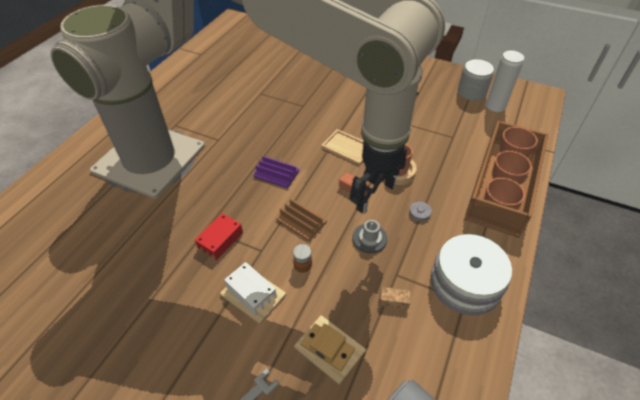

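```bash
python3 - <<'E'
from rect import *
o=[]
for n in("top","scene"):
    im=cv2.imread(f"pics/{n}2.png")
    for cx,cy,yw,z in ((460,-232,-17,46),(640,-272,-12,46)):
        r=rectify(n,im,cx,cy,yw,z,half=62,s=6)
        for k in range(-60,61,10):
            c=int((62-k)*6);cv2.line(r,(c,0),(c,15 if k else 800),(0,0,255),1);cv2.line(r,(0,c),(15 if k else 800,c),(0,0,255),1)
        o.append(r)
cv2.imwrite("pics/c9.png",cv2.resize(np.vstack([np.hstack(o[:2]),np.hstack(o[2:])]),(600,600),interpolation=cv2.INTER_AREA))
E
```

```text
(no output)
```

View pics/c9.png

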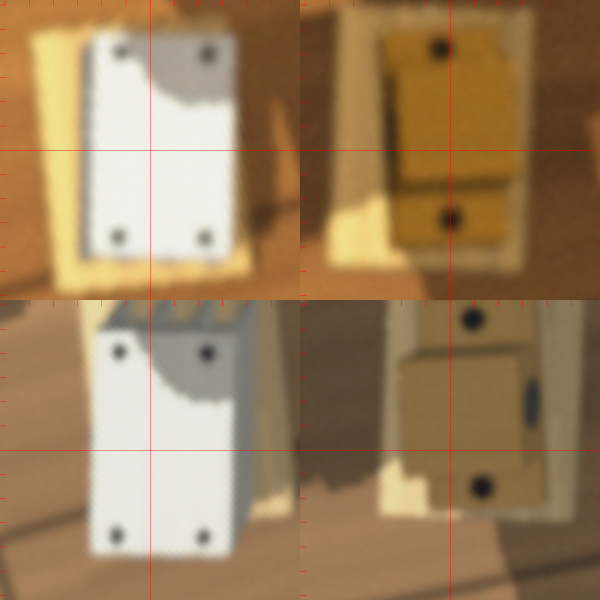

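```bash
python3 -m pendant '[[[-0.7,-0.2,0,0],[-1,-0.3,0,0],[-1,-0.3,0,0],[-1,-0.3,0,-0.1],[-1,-0.3,0,0],[-1,-0.3,0,0],[-1,-0.3,0,0],[-1,-0.3,0,0],[-1,-0.4,0,0],[-1,-0.4,0,0]]]';  python3 - <<'E'
from h import *
goto(460.6,-237.6,100,72.2)
E
```

```text
time: 23.98
tool_pos: [513.6, -167.3, 135.7]
tcp_rot: [179.4, 0.3, 72.5]
ft_force: [0.4, 0.1, -0.1]
finger_gap: 85.2
tcp [ 513.6 -167.3  135.7] yaw 72.5 | shift mm [-82.8 -29.8  35.9] units [-4.14 -1.49  1.79] turn deg 0.3 units 0.07
```

```bash
python3 -m pendant '[[[-1,-0.4,0,0.1],[-1,-0.4,0,0],[-0.9,-0.3,0,0],[-0.6,-0.2,0.2,0],[-0.3,-0.1,0.4,0],[0,0,0.5,0],[0,0,0.4,0],[0,0,0.2,0],[0,0,0,0],[0,0,0,0]]]';  python3 - <<'E'
from h import *
goto(460.6,-237.6,12,72.2)
E
```

```text
time: 24.82
tool_pos: [459.0, -235.0, 99.0]
tcp_rot: [179.4, 0.3, 71.8]
ft_force: [0.3, 0.6, 0.5]
finger_gap: 85.7
tcp [ 459. -235.   99.] yaw 71.8 | shift mm [-1.4  1.4 87. ] units [-0.07  0.07  4.35] turn deg -0.4 units -0.08
```

```bash
python3 -m pendant '[[[-0.1,0.1,0.2,0],[0,0,0.4,0],[0,0,0.5,0],[0,0,0.5,0],[0,0,0.4,0],[0,0,0.2,0],[0,0,0.1,0],[0,0,0,0],[0,0,0,0],[0,0,0,0]]]';  python3 - <<'E'
from h import *
goto(460.6,-237.6,12,72.2)
cv2.imwrite('pics/s5.png',snapshot('scene')[220:340,190:310,::-1].repeat(5,0).repeat(5,1))
E
```

```text
time: 25.65
tool_pos: [461.4, -236.4, 47.1]
tcp_rot: [179.5, 0.3, 72.0]
ft_force: [0.6, -0.1, 0.5]
finger_gap: 85.4
tcp [ 461.4 -236.4   47.1] yaw 72.0 | shift mm [-1.3 -0.7 35.1] units [-0.06 -0.04  1.76] turn deg -0.2 units -0.04
```

View pics/s5.png

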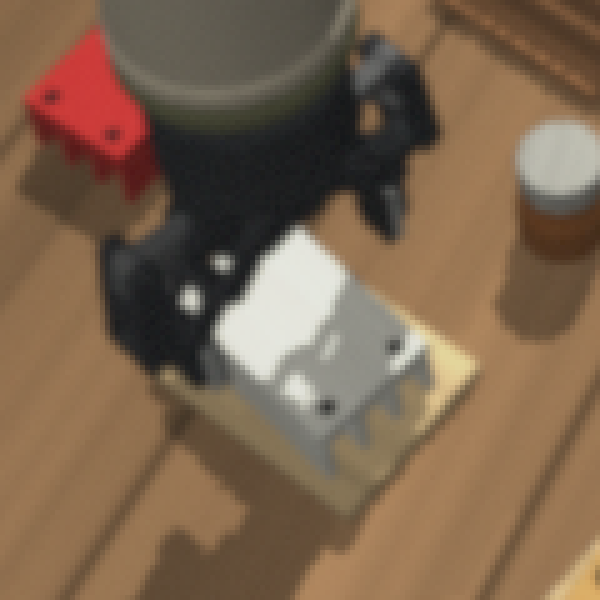

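```bash
python3 - <<'E'
from h import *
s=sense();p=s["tool_pos"];u=np.array([np.cos(np.radians(72)),np.sin(np.radians(72))])
for k in(-42.5,42.5): print("finger inner tip",(proj("scene",[*(p[:2]+k*u),60])-[190,220])*5)
for k in(-29,29): print("plate edge",(proj("scene",[*(np.array([460.6,-237.6])+k*u),46])-[190,220])*5)
E
```

```text
finger inner tip [212.5095895  367.68078442]
finger inner tip [373.50352533 231.54811659]
plate edge [240.33433364 364.3222733 ]
plate edge [348.92403499 271.90345574]
```

```bash
python3 -m pendant '[[[-0.1,0,0.2,0],[0,0,0.3,0],[0,0,0.3,0],[0,0,0.3,0],[0,0,0.2,0],[0,0,0.1,0],[0,0,0,0],[0,0,0,0],[0,0,0,0],[0,0,0,0]]]';  python3 - <<'E'
from h import *
goto(460.6,-237.6,12,72.2)
E
```

```text
time: 26.53
tool_pos: [461.6, -239.3, 17.1]
tcp_rot: [179.4, 0.3, 72.0]
ft_force: [0.4, -0.2, -0.1]
finger_gap: 85.6
tcp [ 461.6 -239.3   17.1] yaw 72.0 | shift mm [ 1.3 -1.6  5. ] units [ 0.07 -0.08  0.25] turn deg -0.2 units -0.04
```

```bash
python3 -m pendant '[[[0,0,0.2,0],[0,0,0.05,0],[0,0,0,0],[0,0,0,0],[0,0,0,0],[0,0,0,0],[0,0,0,0],[0,0,0,0],[0,0,0,0],[0,0,0,0]]]' -1 70;  python3 - <<'E'
from h import *
goto(467,-19.5,60,77.7)
E
```

```text
time: 27.37
tool_pos: [462.7, -239.9, 12.9]
tcp_rot: [179.2, 0.4, 72.0]
ft_force: [0.1, 0.2, -0.2]
finger_gap: 56.9
tcp [ 462.7 -239.9   12.9] yaw 72.0 | shift mm [210.6 -63.4 -49.3] units [10.53 -3.17 -2.46] turn deg -5.7 units -1.24
```

```bash
python3 -m pendant '[[[0,0,-0.3,0],[0,0,-0.7,0],[0,0,-1,0],[0,0,-1,0],[0,0,-0.6,0],[0.5,-0.1,-0.2,-0.2],[1,-0.3,0,-0.2],[1,-0.3,0,-0.2],[1,-0.3,0,-0.2],[1,-0.3,0,-0.2]]]';  python3 - <<'E'
from h import *
goto(467,-19.5,60,77.7)
E
```

```text
time: 28.2
tool_pos: [457.4, -141.3, 89.0]
tcp_rot: [179.7, 0.3, 76.6]
ft_force: [0.5, 0.2, -3.8]
finger_gap: 56.9
tcp [ 457.4 -141.3   89. ] yaw 76.6 | shift mm [120.9 -19.   28.3] units [ 6.04 -0.95  1.42] turn deg -1.1 units -0.24
```

```bash
python3 -m pendant '[[[1,-0.2,0,-0.2],[1,-0.2,0,0],[1,-0.2,0,0],[1,-0.2,0,0],[0.9,-0.1,0,0],[0.4,-0.1,0.1,0],[0.1,0,0.2,0],[0,0,0.2,0],[0,0,0,0],[0,0,0,0]]]';  python3 - <<'E'
from h import *
goto(467,-19.5,60,77.7)
E
```

```text
time: 29.03
tool_pos: [453.8, -17.5, 71.7]
tcp_rot: [-179.7, 0.2, 78.3]
ft_force: [-0.9, -0.4, -3.5]
finger_gap: 56.8
tcp [453.8 -17.5  71.7] yaw 78.3 | shift mm [ 0.8 13.4 11.6] units [0.04 0.67 0.58] turn deg 0.6 units 0.14
```

```bash
python3 -m pendant '[[[0,0.3,0,0.1],[0,0.4,0.1,0],[0,0,0.2,0],[0,0,0.2,0],[0,0,0.2,0],[0,0,0.2,0],[0,0,0.1,0],[0,0,0,0],[0,0,0,0],[0,0,0,0]]]';  python3 - <<'E'
from h import *
goto(469.6,-20,44,77.7)
for n in('top','scene'):cv2.imwrite(f'pics/{n}3.png',snapshot(n)[:,:,::-1])
a=cv2.imread('pics/scene3.png')[170:270,250:370];b=cv2.imread('pics/top3.png')[170:270,260:380]
cv2.imwrite('pics/c10.png',cv2.resize(a,None,fx=6,fy=6,interpolation=cv2.INTER_CUBIC))
cv2.imwrite('pics/c11.png',cv2.resize(b,None,fx=6,fy=6,interpolation=cv2.INTER_CUBIC))
E
```

```text
time: 29.87
tool_pos: [467.5, -24.7, 48.8]
tcp_rot: [-179.6, 0.2, 77.4]
ft_force: [-0.5, -0.4, -2.7]
finger_gap: 56.9
tcp [467.5 -24.7  48.8] yaw 77.4 | shift mm [5.  1.1 4.8] units [0.25 0.05 0.24] turn deg -0.3 units -0.06
```

View pics/c10.png

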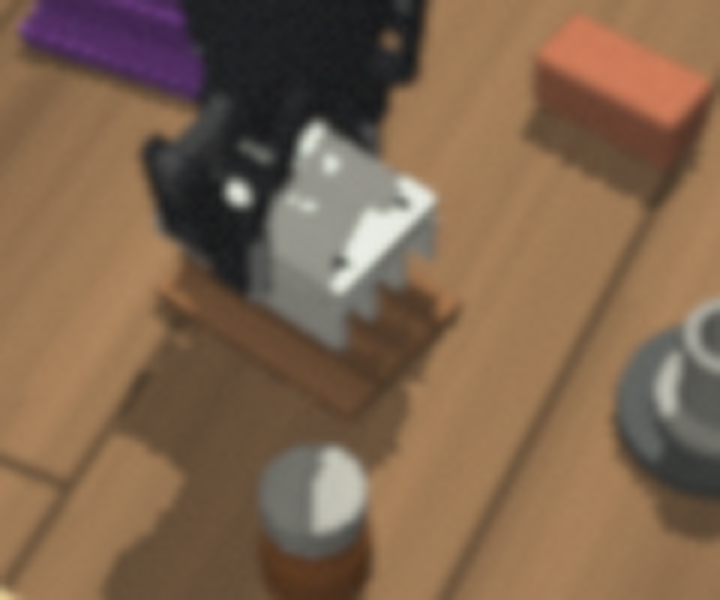

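View pics/c11.png

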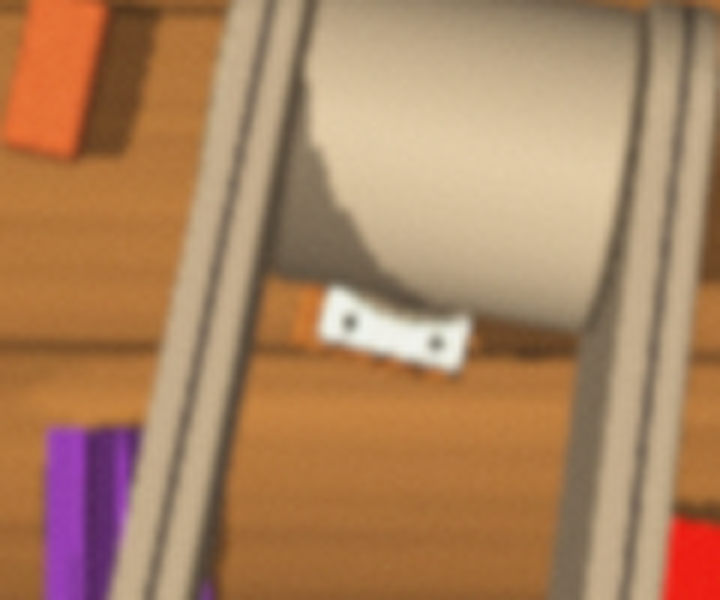

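```bash
cat > cool.py <<'E'
from h import *
def mid(pts,n,z,off,f=6):
    P=ray(n,np.array(pts)/f+off,z);m=P.mean(0);d=P[1]-P[0];print(n,P.round(1).tolist(),"mid",m.round(1),"len",np.hypot(*d).round(1),"dir of y-axis->yaw",np.degrees(np.arctan2(d[1],d[0])).round(1)-90);return m
E
python3 - <<'E'
from cool import *
t=[467.5,-24.7];c,s=np.cos(np.radians(-12.6)),np.sin(np.radians(-12.6))
loc=lambda m:[round(float((m-t)@[c,s]),1),round(float((m-t)@[-s,c]),1)]
m=mid([(340,293),(436,197)],"scene",82,[250,170]);print(loc(m))
m=mid([(341,260),(401,204)],"scene",82,[250,170]);print("screws",loc(m))
m=mid([(436,343),(349,321)],"top",82,[260,170]);print("screws top",loc(m))
E
```

```text
scene [[506.2, -64.5], [518.6, -8.9]] mid [512.4 -36.7] len 56.9 dir of y-axis->yaw -12.5
[46.4, -1.9]
scene [[499.9, -50.6], [508.3, -17.4]] mid [504.1 -34. ] len 34.3 dir of y-axis->yaw -14.200000000000003
screws [37.7, -1.1]
top [[423.2, -35.0], [431.4, 0.2]] mid [427.3 -17.4] len 36.1 dir of y-axis->yaw -13.099999999999994
screws top [-40.8, -1.6]
```

```bash
python3 -m pendant '[[[0.2,0,0,0],[0.1,0.1,0,0],[0,0,0.1,0],[0,0,0.05,0],[0,0,0.05,0],[0,0,0,0],[0,0,0,0],[0,0,0,0],[0,0,0,0],[0,0,0,0]]]';  python3 - <<'E'
from h import *
goto(467.8,-18,44,77.7)
n='scene';cv2.imwrite(f'pics/{n}4.png',snapshot(n)[:,:,::-1])
a=cv2.imread('pics/scene4.png')[180:250,265:345]
cv2.imwrite('pics/c12.png',cv2.resize(a,None,fx=8,fy=8,interpolation=cv2.INTER_CUBIC))
E
```

```text
time: 30.8
tool_pos: [471.9, -18.4, 45.3]
tcp_rot: [-179.7, 0.2, 77.5]
ft_force: [0.1, 0.9, -3.2]
finger_gap: 57.2
tcp [471.9 -18.4  45.3] yaw 77.5 | shift mm [-0.5 -4.1  1.3] units [-0.02 -0.21  0.07] turn deg -0.2 units -0.05
```

View pics/c12.png

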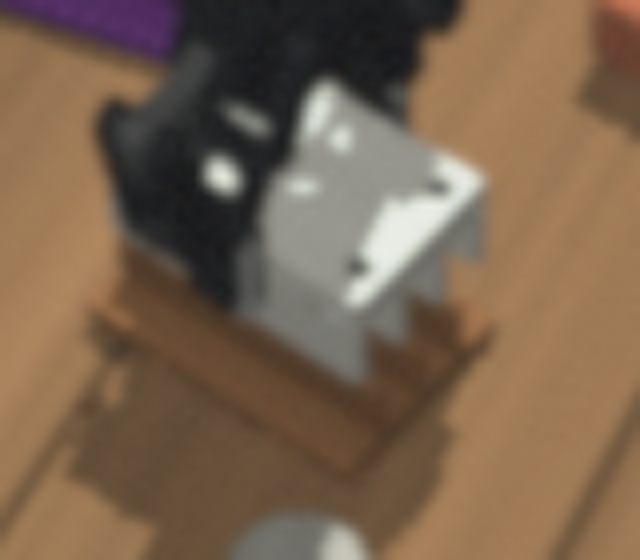

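```bash
python3 - <<'E'
from cool import *
t=np.array([471.9,-18.4]);c,s=np.cos(np.radians(-12.5)),np.sin(np.radians(-12.5))
for z,pts in((42.5,[(361,382),(402,342),(440,304),(476,262)]),(78.5,[(352,305),(484,182)]),(10,[(350,455),(490,325)]),(5,[(350,472),(492,330)])):
    P=ray("scene",np.array(pts)/8+[265,180],z)
    for m in P: print(z,[round(float((m-t)@[c,s]),1),round(float((m-t)@[-s,c]),1)])
E
```

```text
42.5 [45.3, -28.9]
42.5 [45.8, -10.9]
42.5 [46.0, 6.4]
42.5 [44.8, 24.9]
78.5 [44.5, -30.8]
78.5 [46.6, 25.8]
10 [43.3, -32.4]
10 [46.8, 29.4]
5 [44.7, -34.3]
5 [46.1, 31.4]
```

```bash
python3 -m pendant '[[[0,-0.1,0,0],[0,-0.1,0.1,0],[0,0,0.1,0],[0,0,0.1,0],[0,0,0.1,0],[0,0,0,0],[0,0,0,0],[0,0,0,0],[0,0,0,0],[0,0,0,0]]]';  python3 - <<'E'
from h import *
goto(467.8,-18,13,77.7)
E
```

```text
time: 31.68
tool_pos: [467.3, -17.6, 36.3]
tcp_rot: [-179.7, 0.2, 77.5]
ft_force: [-0.3, 0.1, -3.3]
finger_gap: 57.2
tcp [467.3 -17.6  36.3] yaw 77.5 | shift mm [-0.2  0.7 23.3] units [-0.01  0.04  1.16] turn deg -0.2 units -0.05
```

```bash
python3 -m pendant '[[[0,0,0.1,0],[0,0,0.1,0],[0,0,0.1,0],[0,0,0.1,0],[0,0,0.1,0],[0,0,0,0],[0,0,0,0],[0,0,0,0],[0,0,0,0],[0,0,0,0]]]';  python3 - <<'E'
from h import *
goto(467.8,-18,13,77.7)
E
```

```text
time: 32.52
tool_pos: [467.3, -17.6, 25.2]
tcp_rot: [-179.7, 0.2, 77.5]
ft_force: [0.4, -0.6, -3.5]
finger_gap: 56.9
tcp [467.3 -17.6  25.2] yaw 77.5 | shift mm [-0.2  0.6 12.2] units [-0.01  0.03  0.61] turn deg -0.2 units -0.05
```

Inside the comb (underside 22, fins' tops 30) with no contact force. Going on down.

```bash
python3 -m pendant '[[[0,0,0.1,0],[0,0,0.1,0],[0,0,0.1,0],[0,0,0.1,0],[0,0,0.05,0],[0,0,0,0],[0,0,0,0],[0,0,0,0],[0,0,0,0],[0,0,0,0]]]'; python3 -m pendant '[[[0,0,0.1,0],[0,0,0.05,0],[0,0,0.05,0],[0,0,0,0],[0,0,0,0],[0,0,0,0],[0,0,0,0],[0,0,0,0],[0,0,0,0],[0,0,0,0]]]'
```

```text
time: 33.35
tool_pos: [467.3, -17.7, 15.2]
tcp_rot: [-179.7, 0.2, 77.5]
ft_force: [-0.4, 0.2, -3.9]
finger_gap: 56.9
time: 34.18
tool_pos: [468.3, -17.8, 13.6]
tcp_rot: [-179.7, 0.2, 77.5]
ft_force: [-1.2, 0.4, -0.7]
finger_gap: 57.1
```

```bash
python3 -m pendant '[[[0,0,0.1,0],[0,0,0.05,0],[0,0,0,0],[0,0,0,0],[0,0,0,0],[0,0,0,0],[0,0,0,0],[0,0,0,0],[0,0,0,0],[0,0,0,0]]]'
```

```text
time: 35.02
tool_pos: [468.8, -17.7, 13.1]
tcp_rot: [-179.7, 0.3, 77.5]
ft_force: [-0.4, 1.0, 0.0]
finger_gap: 57.2
```

```bash
python3 -m pendant '[[[0,0,0.05,0],[0,0,0,0],[0,0,0,0],[0,0,0,0],[0,0,-0.2,0],[0,0,-0.5,0],[0,0,-1,0],[0,0,-1,0],[0,0,-1,0],[0,0,-1,0]]]' 1;  python3 - <<'E'
from h import *
goto(652.5,-278,120,81.1)
n='scene';a=snapshot(n)[:,:,::-1];cv2.imwrite(f'pics/{n}5.png',a)
cv2.imwrite('pics/c13.png',cv2.resize(a[170:260,255:345],None,fx=6,fy=6,interpolation=cv2.INTER_CUBIC))
E
```

```text
time: 35.85
tool_pos: [466.1, -17.0, 108.2]
tcp_rot: [-179.3, 0.3, 77.5]
ft_force: [0.4, 0.4, -0.6]
finger_gap: 85.2
tcp [466.1 -17.  108.2] yaw 77.5 | shift mm [-214.5  238.4  -13.7] units [-10.72  11.92  -0.68] turn deg -3.6 units -0.79
```

View pics/c13.png

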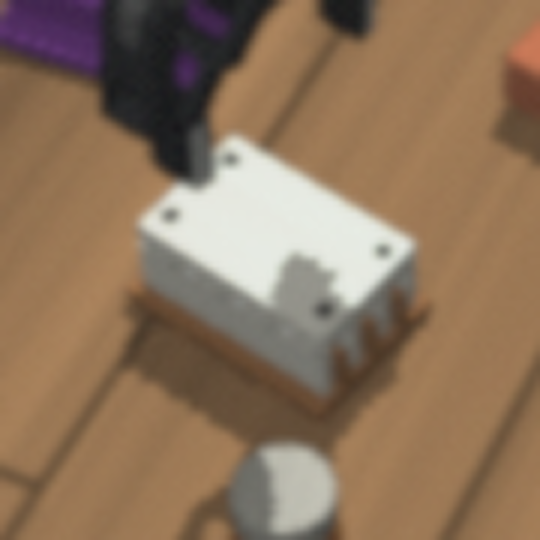

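```bash
python3 -m pendant '[[[-0.6,0.6,-0.2,-0.1],[-0.9,0.9,-0.2,-0.1],[-0.9,1,0,-0.1],[-0.9,1,0,-0.1],[-0.9,1,0,-0.1],[-0.9,1,0,-0.1],[-0.9,1,0,-0.1],[-0.9,1,0,-0.1],[-0.9,1,0,0],[-0.9,1,0,0]]]' ;  python3 - <<'E'
from h import *
goto(652.5,-278,80,81.1)
E
```

```text
time: 36.73
tool_pos: [634.2, -228.2, 137.2]
tcp_rot: [179.5, 0.3, 81.7]
ft_force: [0.1, 0.6, 1.4]
finger_gap: 85.5
tcp [ 634.2 -228.2  137.2] yaw 81.7 | shift mm [-46.4  24.8  57.6] units [-2.32  1.24  2.88] turn deg 0.6 units 0.13
```

```bash
python3 -m pendant '[[[-0.7,0.3,0,0.1],[-0.7,0.3,0,0],[-0.5,0.3,0.2,0],[-0.2,0.2,0.4,0],[0,0,0.4,0],[0,0,0.4,0],[0,0,0.4,0],[0,0,0.3,0],[0,0,0.1,0],[0,0,0,0]]]' ;  python3 - <<'E'
from h import *
goto(652.5,-278,15,81.1)
cv2.imwrite('pics/s6.png',snapshot('scene')[270:390,270:390,::-1].repeat(5,0).repeat(5,1))
s=sense();p=s["tool_pos"];u=np.array([np.cos(np.radians(81.1)),np.sin(np.radians(81.1))])
for k in(-42.5,42.5): print("finger inner tip",(proj("scene",[*(p[:2]+k*u),p[2]+13])-[270,270])*5)
for k in(-25,25): print("body edge",(proj("scene",[*(np.array([652.5,-278])+k*u),46])-[270,270])*5)
E
```

```text
time: 37.57
tool_pos: [653.0, -277.9, 93.0]
tcp_rot: [179.3, 0.3, 81.1]
ft_force: [0.3, -0.3, -0.3]
finger_gap: 85.1
tcp [ 653.  -277.9   93. ] yaw 81.1 | shift mm [ 0.2 -1.4 78. ] units [ 0.01 -0.07  3.9 ] turn deg 0.0 units 0.0
finger inner tip [220.97875991 374.25108237]
finger inner tip [354.38879584 184.36151222]
body edge [248.73268923 402.99208341]
body edge [323.02737238 295.07837569]
```

View pics/s6.png

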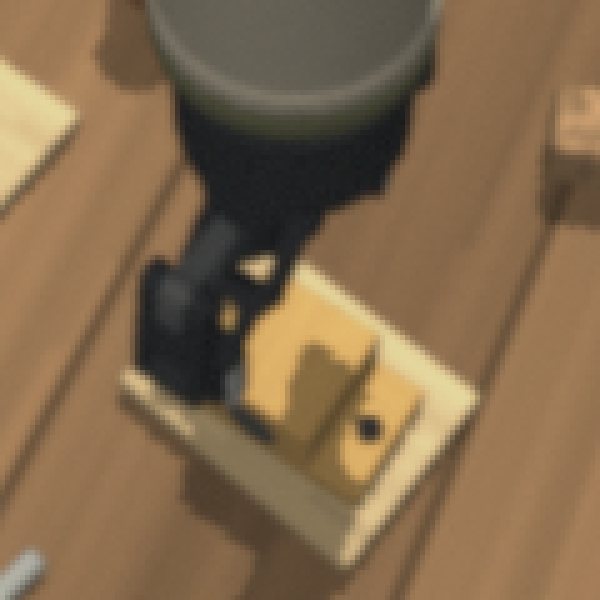

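```bash
python3 - <<'E'
from h import *
th=np.radians(-8.9)
R=np.array([[np.cos(th),-np.sin(th)],[np.sin(th),np.cos(th)]])
for z,l in((46,(25,-25)),(46,(25,25)),(22,(46,-25)),(22,(46,25)),(22,(38,0))):
    print(l,(proj("scene",[*(R@l+[652.5,-278]),z])-[270,270])*5)
E
```

```text
(25, -25) [306.38420262 440.98748288]
(25, 25) [379.64483203 330.66933304]
(46, -25) [353.5809171  498.29844567]
(46, 25) [424.45723026 387.50091995]
(38, 0) [371.23356399 430.09889519]
```

```bash
python3 -m pendant '[[[0,-0.1,0.3,0],[0,0,0.5,0],[0,0,0.5,0],[0,0,0.4,0],[0,0,0.1,0],[0,0,0,0],[0,0,0,0],[0,0,0,0],[0,0,0,0],[0,0,0,0]]]' ;  python3 - <<'E'
from h import *
goto(652.5,-278,15,81.1)
E
```

```text
time: 38.45
tool_pos: [651.6, -277.3, 54.1]
tcp_rot: [179.3, 0.3, 81.2]
ft_force: [0.0, 0.6, -0.3]
finger_gap: 85.7
tcp [ 651.6 -277.3   54.1] yaw 81.2 | shift mm [-0.4  0.5 39.1] units [-0.02  0.02  1.96] turn deg 0.1 units 0.01
```

Predicted corners match the picture within 1–2 px. Lower and grip.

```bash
python3 -m pendant '[[[0,0,0.2,0],[0,0,0.4,0],[0,0,0.4,0],[0,0,0.3,0],[0,0,0.2,0],[0,0,0,0],[0,0,0,0],[0,0,0,0],[0,0,0,0],[0,0,0,0]]]' ;  python3 - <<'E'
from h import *
goto(652.5,-278,15,81.1)
E
```

```text
time: 39.28
tool_pos: [652.1, -277.6, 21.0]
tcp_rot: [179.3, 0.3, 81.2]
ft_force: [0.8, -0.5, -0.9]
finger_gap: 85.4
tcp [ 652.1 -277.6   21. ] yaw 81.2 | shift mm [-0.3  0.3  6. ] units [-0.02  0.02  0.3 ] turn deg 0.1 units 0.01
```

```bash
python3 -m pendant '[[[0,0,0.2,0],[0,0,0.1,0],[0,0,0,0],[0,0,0,0],[0,0,0,0],[0,0,0,0],[0,0,0,0],[0,0,0,0],[0,0,0,0],[0,0,0,0]]]' -1 90;  python3 - <<'E'
from h import *
goto(467.3,264.1,60,80.8)
E
```

```text
time: 40.12
tool_pos: [653.4, -278.1, 16.1]
tcp_rot: [179.1, 0.3, 81.2]
ft_force: [-0.1, 0.2, -0.4]
finger_gap: 48.6
tcp [ 653.4 -278.1   16.1] yaw 81.2 | shift mm [ 506.9 -266.4  -51.2] units [ 25.35 -13.32  -2.56] turn deg 0.4 units 0.08
```

```bash
python3 -m pendant '[[[0,0,-0.3,0],[0,0,-0.6,0],[0,0,-1,0],[0,0,-1,0],[0,0,-1,0],[0.3,-0.2,-0.5,0],[0.7,-0.4,0,0],[1,-0.5,0,0],[1,-0.5,0,0],[1,-0.5,0,0]]]' ; python3 - <<'E'
from h import *
goto(467.3,264.1,100,80.8)
E
```

```text
time: 40.95
tool_pos: [616.6, -190.4, 105.6]
tcp_rot: [179.7, 0.2, 80.8]
ft_force: [0.3, 0.4, -6.6]
finger_gap: 49.1
tcp [ 616.6 -190.4  105.6] yaw 80.8 | shift mm [ 424.9 -219.8    2.6] units [ 21.25 -10.99   0.13] turn deg 0.0 units 0.01
```

```bash
python3 -m pendant '[[[1,-0.5,0,0],[1,-0.5,0,0],[1,-0.5,0,0],[1,-0.5,0,0],[1,-0.5,0,0],[1,-0.5,0,0],[1,-0.5,0,0],[1,-0.5,0,0],[1,-0.5,0,0],[1,-0.5,0,0]]]' ; python3 - <<'E'
from h import *
goto(467.3,264.1,100,80.8)
E
```

```text
time: 41.78
tool_pos: [537.7, 37.8, 104.0]
tcp_rot: [-180.0, 0.2, 80.8]
ft_force: [-0.0, -0.0, -5.7]
finger_gap: 48.8
tcp [537.7  37.8 104. ] yaw 80.8 | shift mm [ 212.2 -105.6    3.5] units [10.61 -5.28  0.17] turn deg 0.0 units 0.01
```

```bash
python3 -m pendant '[[[1,-0.5,0,0],[1,-0.5,0,0],[1,-0.5,0,0],[1,-0.5,0,0],[1,-0.5,0,0],[1,-0.5,0,0],[1,-0.5,0,0],[0.8,-0.4,0,0],[0.5,-0.2,0,0],[0.2,-0.1,0.2,0]]]' ; python3 - <<'E'
from h import *
goto(467.3,264.1,60,80.8)
E
```

```text
time: 42.62
tool_pos: [468.9, 232.7, 100.5]
tcp_rot: [-179.8, 0.1, 81.1]
ft_force: [0.4, -0.6, -5.7]
finger_gap: 48.4
tcp [468.9 232.7 100.5] yaw 81.1 | shift mm [30.8 -6.3 40.5] units [ 1.54 -0.31  2.02] turn deg 0.3 units 0.07
```

```bash
python3 -m pendant '[[[0.5,-0.1,0.1,0],[0.6,-0.1,0.3,0],[0.2,0,0.4,0],[0,0,0.4,0],[0,0,0.3,0],[0,0,0.1,0],[0,0,0,0],[0,0,0,0],[0,0,0,0],[0,0,0,0]]]' ; python3 - <<'E'
from h import *
goto(467.3,264.1,11,80.8)
cv2.imwrite('pics/s7.png',snapshot('scene')[90:210,290:430,::-1].repeat(5,0).repeat(5,1))
E
```

```text
time: 43.45
tool_pos: [467.8, 257.7, 61.6]
tcp_rot: [-179.5, 0.3, 81.0]
ft_force: [-0.2, -0.4, -6.5]
finger_gap: 48.6
tcp [467.8 257.7  61.6] yaw 81.0 | shift mm [ 6.5 -1.1 50.6] units [ 0.33 -0.05  2.53] turn deg 0.2 units 0.04
```

View pics/s7.png

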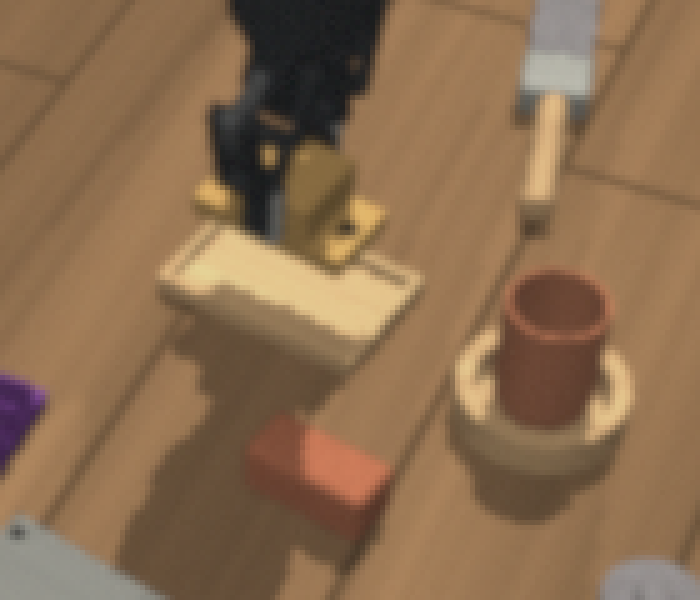

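```bash
python3 - <<'E'
from h import *
th=np.radians(-9.2)
R=np.array([[np.cos(th),-np.sin(th)],[np.sin(th),np.cos(th)]])
for l in((61,-40),(61,40),(-61,40),(-61,-40)):
    print(l,(proj("scene",[*(R@l+[467.3,264.1]),10])-[290,90])*5)
E
python3 -m pendant '[[[0.2,0,0.1,0],[0.1,0,0.2,0],[0,0,0.3,0],[0,0,0.3,0],[0,0,0.2,0],[0,0,0.1,0],[0,0,0,0],[0,0,0,0],[0,0,0,0],[0,0,0,0]]]' ; python3 - <<'E'
from h import *
goto(467.3,264.1,11,80.8)
E
```

```text
(61, -40) [345.40742231 359.45470381]
(61, 40) [421.03706828 273.86751794]
(-61, 40) [233.13155859 191.57174207]
(-61, -40) [153.74394588 271.15535995]
time: 44.33
tool_pos: [469.1, 264.4, 35.6]
tcp_rot: [-179.6, 0.3, 81.0]
ft_force: [-0.5, -0.6, -5.4]
finger_gap: 48.8
tcp [469.1 264.4  35.6] yaw 81.0 | shift mm [-0.4 -1.6 24.6] units [-0.02 -0.08  1.23] turn deg 0.2 units 0.04
```

```bash
python3 -m pendant '[[[0,0,0.1,0],[0,0,0.2,0],[0,0,0.2,0],[0,0,0.2,0],[0,0,0.1,0],[0,0,0,0],[0,0,0,0],[0,0,0,0],[0,0,0,0],[0,0,0,0]]]' ; python3 -m pendant '[[[0,0,0.1,0],[0,0,0.05,0],[0,0,0.05,0],[0,0,0,0],[0,0,0,0],[0,0,0,0],[0,0,0,0],[0,0,0,0],[0,0,0,0],[0,0,0,0]]]'
```

```text
time: 45.17
tool_pos: [469.4, 264.4, 18.3]
tcp_rot: [-179.6, 0.3, 81.0]
ft_force: [-0.1, -0.2, -6.4]
finger_gap: 48.9
time: 46.0
tool_pos: [469.9, 264.6, 14.5]
tcp_rot: [-179.7, 0.2, 81.0]
ft_force: [-0.5, 0.5, -6.5]
finger_gap: 48.3
```

```bash
python3 -m pendant '[[[0,0,0.1,0],[0,0,0.05,0],[0,0,0.05,0],[0,0,0,0],[0,0,0,0],[0,0,0,0],[0,0,0,0],[0,0,0,0],[0,0,0,0],[0,0,0,0]]]'; python3 -m pendant '[[[0,0,0.1,0],[0,0,0,0],[0,0,0,0],[0,0,0,0],[0,0,0,0],[0,0,0,0],[0,0,0,0],[0,0,0,0],[0,0,0,0],[0,0,0,0]]]'
```

```text
time: 46.83
tool_pos: [470.5, 265.0, 11.8]
tcp_rot: [-179.8, 0.2, 81.0]
ft_force: [-0.9, -0.4, -2.9]
finger_gap: 48.7
time: 47.67
tool_pos: [471.3, 265.5, 11.8]
tcp_rot: [-179.8, 0.2, 81.0]
ft_force: [-1.1, 0.6, -1.0]
finger_gap: 48.4
```

```bash
python3 -m pendant '[[[0,0,0.1,0],[0,0,0.05,0],[0,0,0,0],[0,0,0,0],[0,0,0,0],[0,0,0,0],[0,0,0,0],[0,0,0,0],[0,0,0,0],[0,0,0,0]]]'; python3 -m pendant '[[[0,0,0,0],[0,0,0,0],[0,0,0,0],[0,0,0,0],[0,0,-0.2,0],[0,0,-0.5,0],[0,0,-1,0],[0,0,-1,0],[0,0,-1,0],[0,0,-1,0]]]' 1;  python3 -m pendant '[[[0.5,-0.3,-0.6,0],[0.8,-0.5,-0.6,0],[1,-0.5,-0.4,0],[1,-0.5,-0.2,0],[1,-0.5,0,0],[1,-0.5,0,0],[1,-0.5,0,0],[1,-0.5,0,0],[0.5,-0.2,0,0],[0,0,0,0]]]'; python3 - <<'E'
from h import *
for n in('top','scene'):
    im=snapshot(n)[:,:,::-1];cv2.imwrite(f'pics/{n}9.png',im)
    w=im[100:300,190:450] if n=='top' else im[110:370,200:450]
    f=3 if n=='top' else 2.3
    cv2.imwrite(f'pics/{n}9c.png',cv2.resize(w,None,fx=f,fy=f,interpolation=cv2.INTER_CUBIC))
E
```

```text
time: 48.5
tool_pos: [472.2, 265.9, 11.7]
tcp_rot: [-179.9, 0.1, 81.0]
ft_force: [-2.4, -0.6, -1.6]
finger_gap: 48.6
time: 49.33
tool_pos: [470.2, 265.0, 108.1]
tcp_rot: [-179.6, 0.3, 81.0]
ft_force: [0.8, 0.3, -0.1]
finger_gap: 85.3
time: 50.17
tool_pos: [419.9, 441.5, 167.1]
tcp_rot: [179.3, -0.6, 80.8]
ft_force: [-0.6, -0.7, -0.2]
finger_gap: 84.8
```

View pics/top9c.png

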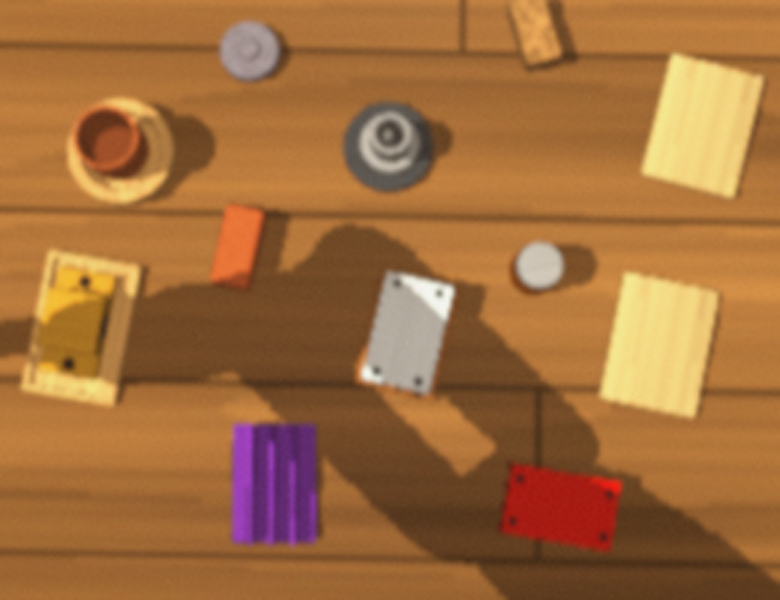

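View pics/scene9c.png

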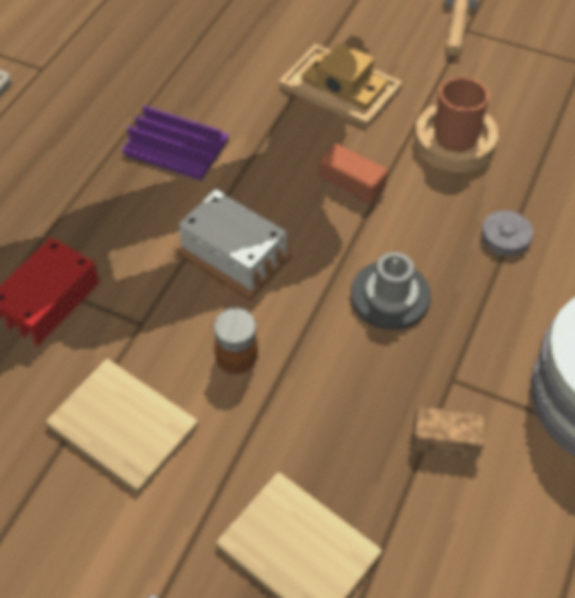

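```bash
python3 - <<'E'
from rect import *
o=[]
for n in("top","scene"):
    im=cv2.imread(f"pics/{n}9.png")
    for z in(10,17):
        r=rectify(n,im,467.3,264.1,-9.2,z,half=70,s=5)
        for k in range(-70,71,10):
            c=int((70-k)*5);cv2.line(r,(c,0),(c,15 if k else 30),(0,0,255),1);cv2.line(r,(0,c),(15 if k else 30,c),(0,0,255),1)
        o.append(r)
cv2.imwrite("pics/c14.png",cv2.resize(np.vstack([np.hstack(o[:2]),np.hstack(o[2:])]),(600,600),interpolation=cv2.INTER_AREA))
E
```

```text
(no output)
```

View pics/c14.png

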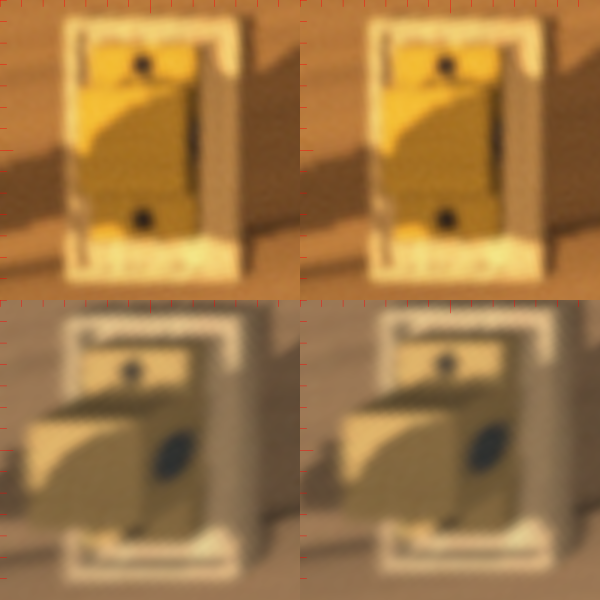

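```bash
python3 -c "
from bench import *
s=sense();print(s['time'],s['qd'].round(1),hand_in())"
```

```text
the job is handed in; nothing more can be done
50.2667 [-1.4 -0.3  1.1 -0.3 -0.1 -0.2] None
```

I took both stacks apart and set all four pieces in their own places, upright. I handed in at 50.3 s with the gripper open and clear of everything. The order was cup, hub, cooler, then bearing block.

What the last pictures and force readings showed:
- **Cup:** it stands upright inside the cradle recess, with a visible gap around it. The force reading went to zero as it touched down.
- **Hub:** it sits over the post, flange on the base. On the way down I first stopped where I expected the base and still read the full weight. I lowered a little more until the weight came off, then released.
- **Cooler:** its fins are between the rest's fins, and the weight came off cleanly at the expected height.
- **Bearing block:** it lies flat inside the tray, lengthwise, about 3–4 mm off centre but clear of the walls. The wrist still read about 1.6 N of weight, and the height was about 0.6 mm above what I expected, when I opened the gripper. It may have settled by that much.
- **Jar and compound bar:** they are at the same pixels as in the first picture. I never touched the purple comb rest or the red cooler.

No check failed. Disagreements between the two cameras were about 2–3 mm, well inside each place's clearance except at the comb rest. There I lined the cooler up in the camera picture, to about 1 mm, before lowering it.

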